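Ready the jar labeller for a run

TASK

Get the bench labeller ready to run: first slide the lane's count slide outwards, fully home against its end stop. Then stand every one of the small gold-lidded honey jars standing loose on the bench (not those in the cardboard tray) upright in the lane and put the white label roll on the spindle in the magazine, in any order; once all that is loaded, close the magazine lid, and last of all slide the lock slide in front of it fully home to the end away from the jar lane. Leave the other things on the bench standing where they are.

Things in the scene. Friction and masses are not known exactly. Their poses are not given: they have to be found in the camera images.
- labeller: Bench labeller, fixed: grey base plate 265 x 485 mm, 15 mm thick, carrying a stainless label magazine (open box with lid, right) and a jar lane (left). Origin on the bench surface; x points away from the robot, y to its left, z up (turned up to 0.1 rad). Magazine centre at y -152 mm.
- spindle_foot (a point): Foot of the spindle, 21 mm above the bench, where the centre of the roll's underside comes to rest. Spindle: 22 mm diameter, rises 45 mm from here, tapered tip. It stands 12 mm nearer the robot than the middle of the magazine, an open box 160 (x) x 150 (y) mm, walls 5 mm, rim 100 mm above the bench. Axes as the labeller.
- lane_mid (a point): Middle of the jar lane's floor (plate top, 15 mm above the bench), at x 0, y +81 mm of the labeller; same axes, y along the lane. The lane is 68 mm clear between two 28 mm high fences (tops 43 mm above the bench), 6 mm thick. With the count slide home its floor is free from y -131 to +131 mm of this point.
- count_slide (a joint): Position of the count slide, the lane's movable end block, m: 0 is farthest in (short lane), 0.11 is home against the outer end stop (full-length lane); grows along the labeller's +y, away from the magazine. Starts between 0 and 0.045. Friction about 2 N; stays where it is left.
- count_grip (a point): Top centre of the count slide's upright black grip, 86 mm above the bench. The grip is 14 mm (x) by 22 mm (y), 42 mm tall, on a grey block 62 x 22 mm that fills the lane up to 44 mm above the bench.
- lid (a joint): Angle of the magazine lid, rad: 0 shut flat on the magazine, 1.57 upright, about a hinge along the labeller's y at the magazine's far rim. Starts between 1.5 and 1.65. Stiff hinge (0.22 N m): the lid stays where it is left, and must be pushed down all the way.
- lid_hinge (a point): Middle of the lid's hinge line, 100 mm above the bench, on the underside of the lid. The lid is a flat aluminium plate 6 mm thick, 148 mm along the hinge, reaching 162 mm from it, plus a black tab.
- lid_tab (a point): Top face of the black tab (16 mm deep, 60 mm wide, 6 mm thick) at the middle of the lid's free edge, 169 mm from the hinge; it overhangs the magazine's front when shut.
- lock_slide (a joint): Position of the lock slide, m: 0 is the open end (towards the jar lane), 0.10 is home, fully locked; grows along the labeller's -y. Starts between 0 and 0.03. Friction about 2 N; stays where it is left.
- lock_grip (a point): Top centre of the lock slide's upright black grip, 87 mm above the bench: 14 mm (x) by 20 mm (y), 42 mm tall, on a dark track that runs along y 65 mm in front of the magazine's front wall (track top 35 mm above the bench, end blocks 43 mm).
- jar1: Filled honey jar: straight dark brown body, gold-coloured screw lid. 58 mm diameter, 75 mm tall (lid 55 mm diameter, the top 16 mm), heavy base, about 0.24 kg. Origin: centre of its underside, z up. Starts standing on the bench. Between two and four such jars (all alike) are present; absent ones read None.
- jar2: Filled honey jar: straight dark brown body, gold-coloured screw lid. 58 mm diameter, 75 mm tall (lid 55 mm diameter, the top 16 mm), heavy base, about 0.24 kg. Origin: centre of its underside, z up. Starts standing on the bench. Between two and four such jars (all alike) are present; absent ones read None.
- jar3: Filled honey jar: straight dark brown body, gold-coloured screw lid. 58 mm diameter, 75 mm tall (lid 55 mm diameter, the top 16 mm), heavy base, about 0.24 kg. Origin: centre of its underside, z up. Starts standing on the bench. Between two and four such jars (all alike) are present; absent ones read None.
- jar4: Filled honey jar: straight dark brown body, gold-coloured screw lid. 58 mm diameter, 75 mm tall (lid 55 mm diameter, the top 16 mm), heavy base, about 0.24 kg. Origin: centre of its underside, z up. Starts standing on the bench. Between two and four such jars (all alike) are present; absent ones read None.
- roll: White label roll on a cardboard core: 62 mm outside diameter, 60 mm tall, 35 mm bore right through, about 0.12 kg. Origin: centre of its underside, z along the bore, up. Starts standing upright on the bench.
- tin: Bystander: plain steel tin, 72 mm diameter, 62 mm tall, standing among the jars. Origin: centre of its underside. Not part of the job.
- squeeze: Bystander: tall amber bottle, 58 mm diameter, 150 mm, beyond the labeller. Origin: centre of its underside.
- core: Bystander: bare cardboard core, 39 mm diameter, 75 mm tall, standing beyond the labeller. Origin: centre of its underside.
- bigjar: Bystander: big labelled jar, 88 mm diameter, 115 mm tall, beyond the labeller. Origin: centre of its underside. Not one of the small jars.
- lidstack: Bystander: stack of gold jar lids, 51 mm diameter, 52 mm tall, in front and to the left. Origin: centre of its underside.
Mind the look-alikes: they are no part of the job. Leave any pink or turquoise look-alike of the jar2 alone.

How it is judged:
By the outcome, as a careful person would: the job done as asked, in the order asked, and still so for the second after the job is handed in, with the robot touching nothing.
Of jar1, jar2, jar3, jar4 only 2 to 4 are there at a start; the rules pass over those that are not, and their reading is None.
At some moment in a run one of jar1, jar2, jar3, jar4, roll may be knocked a few centimetres aside while the robot is not near it.
It also fails if it takes over 210 s, if anything falls off the work surface, if the arm or the gripper's body presses on something with over 40 N, if the wrist force passes 120 N, or if a joint passes its speed limit or range.

ROBOT

A 6-joint arm with a two-finger parallel gripper is mounted at the origin on the work surface. World frame = base frame: x ahead of the robot, y to its left, z up, the work surface at z = 0. Lengths are in m, angles in rad, forces in N, time in s.
With the tool pointing down it reaches from about 0.35 to 0.85 m from the base axis. Payload 8.1 kg.
Tool frame: the origin (TCP) lies at the very end of the fingers, on their centre line; the grasp point (between the pads) lies 19 mm behind it (ctrl.grip_point_offset is the distance from the TCP to the grasp point, in m); x points along the fingers, y is the direction in which the jaws open and shut, and the axes are right-handed (so a half turn about x gives the same grasp; the last joint's range is limited). The gripper opens to 93 mm and grips with 3 to 60 N. Pads are 15 mm wide; open, the fingers measure 128 mm over their backs; the gripper's body (75 mm by 188 mm) begins 65 mm behind the grasp point.
Start: joints at [1.063, 0.13, 1.488, -0, 1.523, -0.085], TCP at [0.246, 0.547, 0.219] pointing down, gripper open.
Joint ranges: [-2.96, 2.96], [-0.89, 2.26], [0.02, 2.5], [-1.34, 4.48], [0, 2.73], [-2.66, 2.66]. Speed limits (rad/s): [2.39, 2.39, 2.79, 3.14, 3.14, 3.14].

INTERFACE

Orientations are given as a rotation vector (axis times angle).
In Python, from station import ctrl gives the robot as it stands. The module is installed in compiled form; this text tells all that it offers.
- The arm moves only by the tool servo_tool, never from a script. Its argument "motion" is a list that holds one entry, the list of rows, each a list of 4 numbers: the shift along the tool's x, y, z in m, then the turn about the tool's x in degrees. In form: [[[tx, ty, tz, twist], ...]]. A call has 1 to 12 rows; each row shifts and turns the commanded pose from where the row before left it, along the tool's axes as they then stand; what a row does not reach is not made up. A row lasts 1/10 s, in which the tool goes at most 50 mm and 8.59 degrees, less where a joint would pass 70% of its speed; a pose out of reach is approached as far as the arm can. A call with a gripper value outside its range is refused whole. "jaw" is the finger opening in m, from 0 to 0.093, set as the call begins (left out, the last holds). The fingers move at their own pace and stop on an object; "force" is the grip in N (left out, the last holds). Time passes only in rows, so rows that do not move let the fingers close. It gives the time, the measured TCP pose, the force and the opening at its end, in the units of the state.
- ctrl.read_state(): the state, without advancing time (a new reading comes with each control period).
- ctrl.get_image(name): name is "scene" or "top"; returns a dict with "color" (480x640x3 uint8, blue, green, red), "fx", "fy", "cx", "cy" (pixels), "cam_to_world" (4x4, takes a point from camera to world coordinates). Camera axes: x right, y up, looking along -z (the intrinsics and any distortion apply to the point x, -y, -z); pixel columns grow to the right and rows downward; lengths in m; the calibration is good to about 2 mm. A picture is of the moment at which its call begins. There is no depth.
- ctrl.close_job(): hands the job in, once; it reports no verdict.
The state is a dict: "time": time; "qpos": joint angles; "joint_vel": joint speeds; "joint_torque": joint torques, N m; "position": TCP position; "tool_rot": TCP orientation; "force": force on the tool from outside, world axes, zero at the start; "wrist_torque": the same for the moment, N m; "grip_width": finger opening in m.
Only numpy, scipy, OpenCV 4.12 (cv2) and the standard library are available. Lean on these libraries where they do the work, as an engineer would, in place of code of your own. Each camera call takes 0.05 s, during which the arm holds its last target.

## Working session

There is one attempt and no reset: what is moved stays moved. The work goes in short steps, Python scripts to look and compute and a tool call to move; the robot and the scene stay as the last step left them, time stands still between calls to the robot, and variables do not carry over. Pictures are saved under pics/ and viewed, and the job is handed in when it is done.

Besides the shell and the picture viewer there is one more tool, called after "Call:" by a JSON object that holds its "op" and its "data". servo_tool: Moves the arm, as the interface text tells. Its arguments: {"type":"object","properties":{"motion":{"type":"array"},"jaw":{"type":"number"},"force":{"type":"number"}},"required":["motion"]}

```bash
mkdir -p pics; ls; python3 - <<'E'
from station import ctrl
import cv2,numpy as np
print(ctrl.read_state())
for n in("scene","top"):
    d=ctrl.get_image(n); cv2.imwrite(f"pics/{n}0.png",d["color"])
    print(n,{k:v for k,v in d.items() if k!="color"})
print(ctrl.grip_point_offset)
E
```

```text
pics
{'time': 0.0, 'qpos': array([ 1.06259701e+00,  1.31164675e-01,  1.48927547e+00,  1.19361433e-05,
        1.52301680e+00, -8.54382678e-02]), 'joint_vel': array([-2.23979006e-04, -1.51935053e-03, -1.57687589e-04,  6.39714158e-06,
        4.42467044e-04,  6.71920952e-04]), 'joint_torque': array([ 1.57692673e-03, -5.59833884e+01, -4.91771185e+01,  7.68517004e-02,
        3.54469148e-02, -2.03731556e-04]), 'position': array([0.24588259, 0.54667138, 0.21758746]), 'tool_rot': array([ 0.33020746,  1.54580139, -0.33301969]), 'force': array([-0.19882623, -0.16867089, -0.20254708]), 'wrist_torque': array([0.00178664, 0.03131147, 0.03098857]), 'grip_width': 0.09313778172340487}
scene {'fx': 441.86959567899817, 'fy': 441.86959567899817, 'cx': 321.66645678264706, 'cy': 236.76346964222378, 'cam_to_world': array([[-0.30565857, -0.48583873,  0.81886114,  1.31029169],
       [ 0.95203737, -0.16864762,  0.25530927,  0.11514294],
       [ 0.01405985,  0.85762387,  0.51408522,  0.57892079],
       [ 0.        ,  0.        ,  0.        ,  1.        ]])}
top {'fx': 472.12309324711765, 'fy': 472.12309324711765, 'cx': 324.55994822531886, 'cy': 233.07344170083212, 'cam_to_world': array([[-0.00819505,  0.99832868, -0.0572075 ,  0.5033894 ],
       [-0.99989306, -0.00887399, -0.01162403, -0.11184073],
       [-0.01211226,  0.05710612,  0.99829464,  1.23955334],
       [ 0.        ,  0.        ,  0.        ,  1.        ]])}
0.0188
```

View pics/scene0.png

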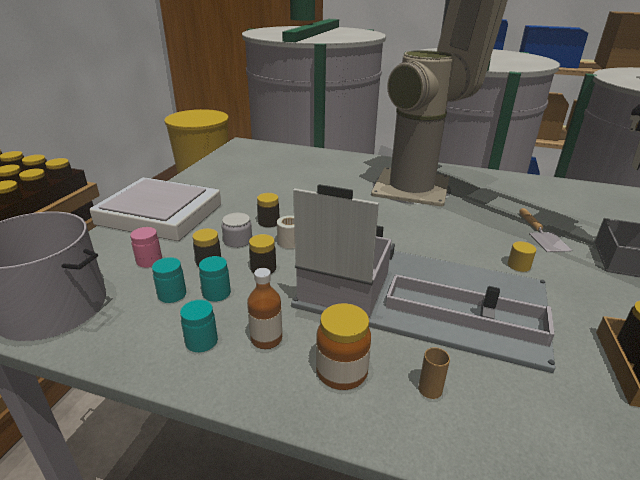

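View pics/top0.png

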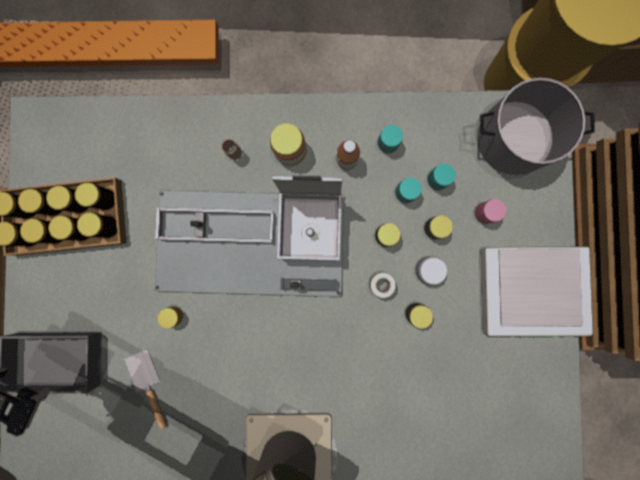

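Top view: three loose gold-lidded jars at (388,235), (440,228) and (420,317). The roll is at (383,286), the tin at (433,271), the spindle at (310,232), the count grip at (199,226) and the lock grip at (295,285). The lid is upright.

```bash
cat > h.py <<'E'
from station import ctrl
import cv2,numpy as np
from scipy.spatial.transform import Rotation as R
def ray(d,u,v):
    c=np.array([(u-d["cx"])/d["fx"],-(v-d["cy"])/d["fy"],-1.])
    M=d["cam_to_world"]; r=M[:3,:3]@c
    return M[:3,3],r/np.linalg.norm(r)
def plane(d,u,v,z):
    o,r=ray(d,u,v); return o+r*(z-o[2])/r[2]
def tri(a,pa,b,pb):
    o1,r1=ray(a,*pa);o2,r2=ray(b,*pb)
    A=np.stack([r1,-r2],1);s=np.linalg.lstsq(A,o2-o1,rcond=None)[0]
    p,q=o1+s[0]*r1,o2+s[1]*r2
    return (p+q)/2,np.linalg.norm(p-q)
def proj(d,p):
    M=d["cam_to_world"];c=M[:3,:3].T@(np.asarray(p)-M[:3,3])
    return d["cx"]+d["fx"]*c[0]/-c[2], d["cy"]-d["fy"]*c[1]/-c[2]
def blobs(mask,amin=40):
    n,l,s,c=cv2.connectedComponentsWithStats(mask.astype(np.uint8))
    return [(c[i].round(1),s[i]) for i in range(1,n) if s[i,4]>=amin]
E
python3 - <<'E'
from h import *
s=cv2.imread("pics/scene0.png");t=cv2.imread("pics/top0.png")
cv2.imwrite("pics/tc0.png",cv2.resize(t[170:340,145:345],None,fx=4,fy=3.5,interpolation=cv2.INTER_CUBIC)[:600,:800])
cv2.imwrite("pics/sc0.png",cv2.resize(s[180:380,120:320],None,fx=3,fy=3,interpolation=cv2.INTER_CUBIC))
cv2.imwrite("pics/sc0b.png",cv2.resize(s[180:370,290:560],None,fx=2.9,fy=2.9,interpolation=cv2.INTER_CUBIC))
for n,im in(("t",t),("s",s)):
    h=cv2.cvtColor(im,cv2.COLOR_BGR2HSV)
    m=cv2.inRange(h,(20,120,70),(34,255,255))
    for b in blobs(m): print(n,b[0],b[1])
E
```

```text
t [602.   19.7] [ 554    0   86   46 3202]
t [517.1  46.1] [506   8  29  72 654]
t [576.9  76.5] [563  65  29  21 159]
t [ 86.1 193.9] [ 74 182  25  25 478]
t [ 58. 197.] [ 46 185  25  25 487]
t [ 29.6 200.2] [ 18 189  24  24 478]
t [  5.6 203.2] [  0 192  14  24 281]
t [ 88.7 223.9] [ 77 212  25  25 488]
t [ 60.2 227. ] [ 48 215  25  25 495]
t [ 31.8 230.1] [ 20 218  25  25 491]
t [  6.6 233. ] [  0 221  16  25 337]
t [167.8 318.2] [158 308  20  19 260]
s [195.9 134.1] [ 165  109   63   64 2703]
s [ 10.4 155.7] [  0 151  22  11 179]
s [ 32.9 159.4] [ 22 155  23  11 188]
s [ 56.3 163.1] [ 45 158  23  11 194]
s [  8.7 169.5] [  0 164  20  12 190]
s [ 31.3 174. ] [ 19 168  25  13 239]
s [  7.  185.7] [  0 180  17  14 183]
s [267.4 199.6] [257 193  21  15 254]
s [205.2 237.3] [193 229  25  18 375]
s [261.4 243.3] [249 234  25  20 395]
s [522.1 256. ] [508 242  28  30 599]
s [637.3 306.3] [635 301   5  13  51]
s [344.3 322.6] [ 321  303   48   40 1555]
```

View pics/tc0.png

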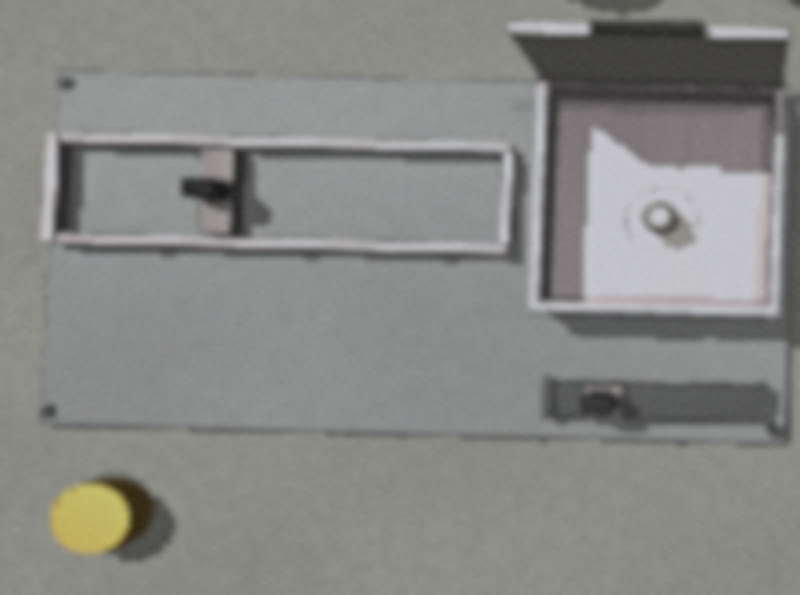

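View pics/sc0.png

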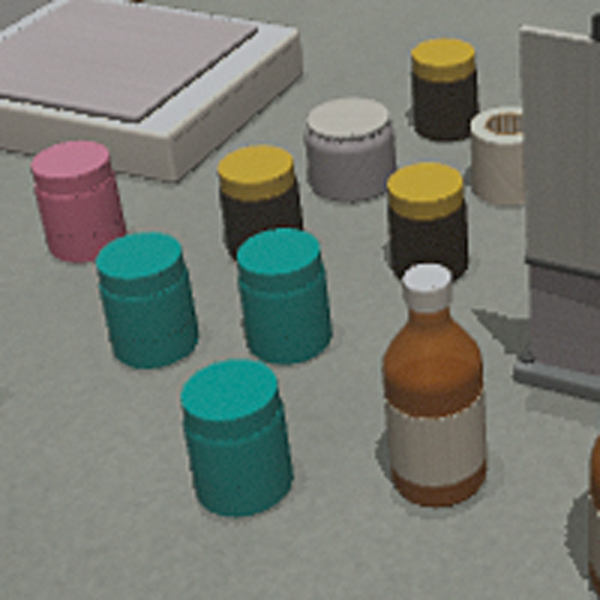

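View pics/sc0b.png

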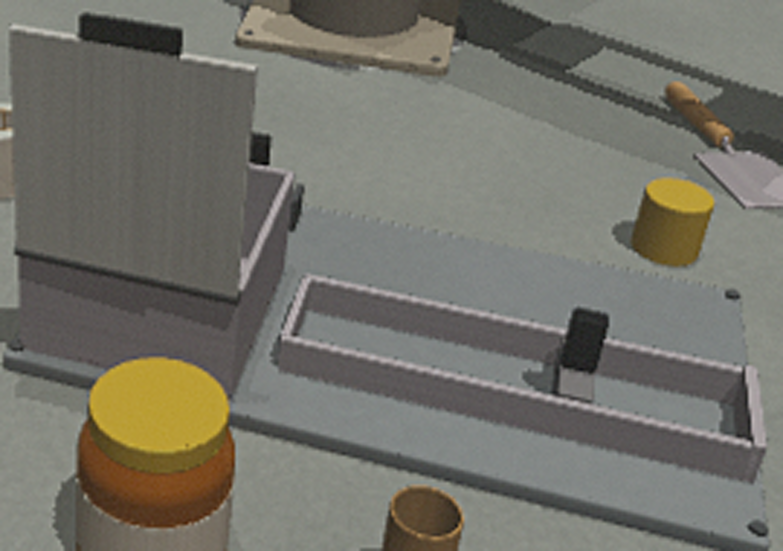

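```bash
python3 - <<'E'
from h import *
from scipy.optimize import least_squares
S=ctrl.get_image("scene");T=ctrl.get_image("top")
def z2p(u,v): return 145+u/4-.4,170+v/3.5-.4
def s2p(u,v): return 290+u/2.9-.33,180+v/2.9-.33
# labeller fit: features (lab xyz, top px / scene px)
ob=[]
for L,p in [((.1325,.2425,.015),(62,73)),((-.1325,.2425,.015),(42,425)),((-.1325,-.2425,.015),(789,441)),
 ]: ob.append((T,L,z2p(*p)))
# lane edges (only x constraint): outer fence top edges; y ends: block ends
lines=[(.040,(60,133)),(.040,(505,147)),(-.040,(65,249)),(-.040,(500,256))]
def W(P,L):
    x,y,a=P;c,s=np.cos(a),np.sin(a)
    return np.array([x+c*L[0]-s*L[1],y+s*L[0]+c*L[1],L[2]])
def res(P):
    r=[]
    for d,L,p in ob: r+=list(np.array(proj(d,W(P,L)))-p)
    for xl,p in lines:
        q=plane(T,*z2p(*p),.043);c,s=np.cos(P[2]),np.sin(P[2])
        r.append(((c*(q[0]-P[0])+s*(q[1]-P[1]))-xl)/.0025)
    return r
f=least_squares(res,[.5,0,0]);print(f.x,np.round(f.fun,2))
np.save("lab.npy",f.x)
# scene predictions
P=f.x
def inlab(q):
    c,s=np.cos(P[2]),np.sin(P[2]);d=q[:2]-P[:2];return np.round([c*d[0]+s*d[1],-s*d[0]+c*d[1],q[2]],4)
print("scene corner pred",[np.round(proj(S,W(P,L)),1) for L in((.1325,.2425,.015),(-.1325,.2425,.015),(.1325,-.2425,.015))])
print("observed far-left corner",s2p(770,548),"near-left",s2p(738,287), "far-right",s2p(3,362))
# magazine rim corners top z=.1
for p in((535,82),(782,88),(530,312),(776,317)): print("rim",inlab(plane(T,*z2p(*p),.1)))
print("spindle",inlab(plane(T,*z2p(657,216),.066)))
print("count grip tri",[ (inlab(q),e) for q,e in [tri(T,z2p(193,187),S,s2p(590,313))]])
print("lock grip top",inlab(plane(T,*z2p(597,400),.087)))
# jars
hs=[cv2.cvtColor(d["color"],cv2.COLOR_BGR2HSV) for d in(T,S)]
mt=cv2.inRange(hs[0],(18,90,60),(40,255,255));
bt=[b for b in blobs(mt,100) if b[0][1]>130 and b[0][0]>100 and b[0][0]<480]
for b in bt: print("top",b[0],b[1],plane(T,*b[0],.075).round(4))
E
```

```text
[ 0.57414431  0.09544893 -0.03496584] [-0.   -9.72  0.24 -8.97  0.47 -8.39  7.52  6.32  5.66  6.54]
scene corner pred [array([555.3, 378.3]), array([544.1, 285.9]), array([283.3, 309.4])]
observed far-left corner (555.1872413793103, 368.6355172413793) near-left (544.1527586206896, 278.6355172413793) far-right (290.7044827586207, 304.4975862068966)
rim [ 0.0959 -0.0791  0.1   ]
rim [ 0.0955 -0.2293  0.1   ]
rim [-0.0637 -0.0813  0.1   ]
rim [-0.0631 -0.2297  0.1   ]
spindle [ 0.0066 -0.1544  0.066 ]
count grip tri [(array([0.0183, 0.1292, 0.0878]), np.float64(0.0015757844844447731))]
lock grip top [-0.1236 -0.1226  0.087 ]
top [286.2 139.3] [271 124  32  31 787] [ 0.8059 -0.0042  0.075 ]
top [440.1 226.5] [429 216  23  22 413] [ 0.5838 -0.3833  0.075 ]
top [388.  234.5] [377 224  23  22 405] [ 0.5652 -0.2547  0.075 ]
top [420.3 316.3] [409 305  24  24 433] [ 0.3646 -0.3302  0.075 ]
top [168.1 317.2] [158 307  21  21 356] [0.3666 0.2876 0.075 ]
```

```bash
cat >> h.py <<'E'
def W(P,L):
    x,y,a=P[:3];c,s=np.cos(a),np.sin(a)
    return np.array([x+c*L[0]-s*L[1],y+s*L[0]+c*L[1],L[2]])
def inlab(P,q):
    c,s=np.cos(P[2]),np.sin(P[2]);d=q[:2]-P[:2];return np.round([c*d[0]+s*d[1],-s*d[0]+c*d[1],q[2]],4)
E
python3 - <<'E'
from h import *
from scipy.optimize import least_squares
S=ctrl.get_image("scene");T=ctrl.get_image("top")
def z2p(u,v): return 145+u/4-.4,170+v/3.5-.4
def s2p(u,v): return 290+u/2.9-.33,180+v/2.9-.33
ob=[(T,(.1325,.2425,.015),z2p(62,73)),(T,(-.1325,.2425,.015),z2p(42,425)),(T,(-.1325,-.2425,.015),z2p(789,441)),
(S,(.1325,.2425,.015),s2p(770,548)),(S,(.1325,-.2425,.015),s2p(3,362)),(S,(-.1325,.2425,.015),s2p(740,287))]
lines=[(T,.040,(60,133)),(T,.040,(505,147)),(T,-.040,(65,249)),(T,-.040,(500,256)),(S,.040,(282,350)),(S,.040,(740,452)),(S,-.040,(315,277)),(S,-.040,(735,368))]
def res(P):
    r=[]
    for d,L,p in ob: r+=list(np.array(proj(d,W(P,np.array(L)+[P[3],0,0])))-p)
    for d,xl,p in lines:
        q=plane(d,*(z2p if d is T else s2p)(*p),.043);c,s=np.cos(P[2]),np.sin(P[2])
        r.append(((c*(q[0]-P[0])+s*(q[1]-P[1]))-xl)/.0025)
    return r
f=least_squares(res,[.5,0,0,0],loss="soft_l1");P=f.x;print(P,np.round(res(P),2))
np.save("lab.npy",P)
for p in((535,82),(782,88),(530,312),(776,317)): print("rim",inlab(P,plane(T,*z2p(*p),.1)))
print("spindle",inlab(P,plane(T,*z2p(657,216),.066)))
q,e=tri(T,z2p(193,187),S,s2p(590,313));print("count",inlab(P,q),q.round(4),e)
print("lock",inlab(P,plane(T,*z2p(597,400),.087)),plane(T,*z2p(597,400),.087))
# jars two view: lid top centres in scene via bright part of mask
hs=cv2.cvtColor(S["color"],cv2.COLOR_BGR2HSV)
m=cv2.inRange(hs,(18,90,60),(36,255,255))
for tp in((440.1,226.5),(388,234.5),(420.3,316.3)):
    c=plane(T,*tp,.075);print(c.round(4),"scene pred",np.round(proj(S,c),1))
for b in blobs(m,100):
    if 230>0 and 190<b[0][0]<300 and b[0][1]>180: 
        x,y,w,h,a=b[1]; ys=[]; 
        print(b)
for n,d in(("t",T),("s",S)):
    pass
v=hs[190:262,190:280,2]; print(np.unique(v[m[190:262,190:280]>0],return_counts=True))
E
```

```text
[ 0.59376424  0.09669379 -0.03137121 -0.04243928] [-1.28 -0.76 -0.69  0.21 -0.24  0.17  0.32 -0.41 -1.87 -1.65 -0.8   1.13
  0.02 -1.58 -1.85 -1.37  3.45  2.55 -0.12  1.08]
rim [ 0.0761 -0.0813  0.1   ]
rim [ 0.0751 -0.2315  0.1   ]
rim [-0.0835 -0.0829  0.1   ]
rim [-0.0835 -0.2313  0.1   ]
spindle [-0.0135 -0.1563  0.066 ]
count [-0.0008  0.1273  0.0878] [0.597  0.2239 0.0878] 0.0015757844844447731
lock [-0.1436 -0.124   0.087 ] [ 0.44631068 -0.02270672  0.087     ]
[ 0.5838 -0.3833  0.075 ] scene pred [204.8 234.6]
[ 0.5652 -0.2547  0.075 ] scene pred [261.4 240.3]
[ 0.3646 -0.3302  0.075 ] scene pred [266.9 197.3]
(array([267.3, 199.8]), array([257, 193,  21,  15, 267], dtype=int32))
(array([205.2, 237.3]), array([193, 228,  25,  20, 394], dtype=int32))
(array([261.3, 243.4]), array([249, 234,  26,  20, 416], dtype=int32))
(array([ 61,  62,  64,  65,  67,  68,  69,  70,  71,  72,  73,  74,  75,
        76,  77,  78,  79,  80,  81,  82,  83,  84,  86,  87,  88,  89,
        90,  91,  92,  93,  94,  95,  96,  97,  98,  99, 100, 101, 102,
       103, 104, 105, 106, 107, 108, 109, 11
[... 376 characters left out ...]
, 197, 200,
       201], dtype=uint8), array([  2,   1,   1,   1,   2,   1,   2,   2,   1,   6,   5,   3,   2,
         2,   8,   3,   2,   2,   4,   1,   2,   2,   3,   1,   2,   6,
         4,  11,   5,   2,   7,   7,   4,   5,   3,  11,   4,   6,   8,
        12,   6,  17,  15,  11,  20,  16,  17,  20,  22,  17,  15,   9,
         4,   6,   5,   2,   3,   4,   2,   4,   5,   3,   5,   3,   6,
         4,   3,   2,   4,   3,   3,   4,   2,   5,   1,   2,   1,   2,
         5,   3,   2,   2,   1,   2,   1,   1,   3,   3,   2,   3,   1,
         3,   4,   1,   2,   2,   1,   4,   5,  12,   7,  23,  46, 110,
       151,  85,  50,  37,  17,  13,  10,  12,  10,   5,   6,   1,   1,
         1]))
```

```bash
python3 - <<'E'
from h import *
S=ctrl.get_image("scene");T=ctrl.get_image("top");P=np.load("lab.npy")
def z2p(u,v): return 145+u/4-.4,170+v/3.5-.4
def s2p(u,v): return 290+u/2.9-.33,180+v/2.9-.33
print("lane inner right end",inlab(P,plane(T,*z2p(502,200),.043)),"left outer",inlab(P,plane(T,*z2p(46,200),.043)),"block",[inlab(P,plane(T,*z2p(u,190),.044)) for u in(199,237)])
print("scene right end", inlab(P,plane(S,*s2p(300,305),.043)),"left inner",inlab(P,plane(S,*s2p(745,405),.043)))
hs=cv2.cvtColor(S["color"],cv2.COLOR_BGR2HSV)
m=cv2.inRange(hs,(18,90,158),(36,255,255))
sc=[b for b in blobs(m,60) if 190<b[0][0]<300 and b[0][1]>180]
for b in sc:
    for tp in((440.1,226.5),(388,234.5),(420.3,316.3)):
        q,e=tri(T,tp,S,b[0])
        if e<.02: print("jar",q.round(4),e)
# roll, tin in top
ht=cv2.cvtColor(T["color"],cv2.COLOR_BGR2HSV)
t=T["color"][245:335,350:460];cv2.imwrite("pics/roll0.png",cv2.resize(t,None,fx=6,fy=6,interpolation=cv2.INTER_CUBIC))
s=S["color"][200:270,265:310];cv2.imwrite("pics/roll0s.png",cv2.resize(s,None,fx=8,fy=8,interpolation=cv2.INTER_CUBIC))
E
```

```text
lane inner right end [-0.0027 -0.0563  0.043 ] left outer [-0.0092  0.235   0.043 ] block [array([0.0002, 0.1371, 0.044 ]), array([0.0008, 0.1128, 0.044 ])]
scene right end [-0.0039 -0.0552  0.043 ] left inner [-0.0004  0.228   0.043 ]
jar [ 0.5589 -0.24    0.1798] 0.003938637012242771
jar [ 0.3647 -0.3296  0.0767] 0.0007910601223405966
jar [ 0.5838 -0.3832  0.076 ] 0.0002797582369019622
jar [ 0.5652 -0.2547  0.0756] 1.8385183092528566e-06
jar [ 0.3481 -0.3598 -0.0707] 0.004693018121451226
```

View pics/roll0.png

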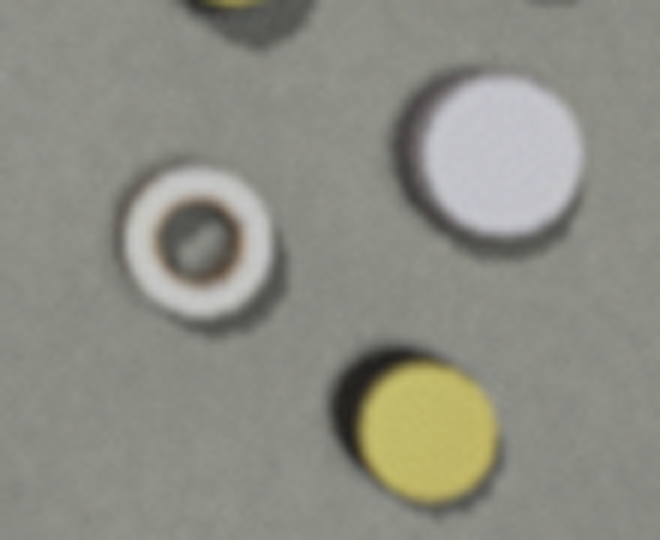

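View pics/roll0s.png

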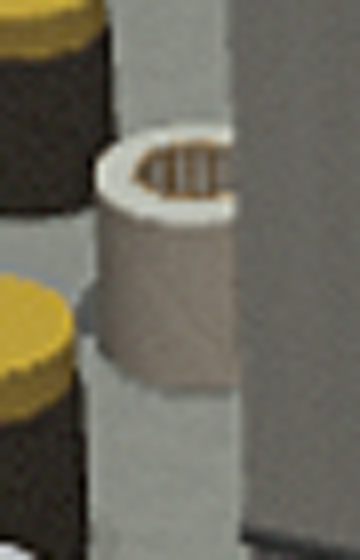

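```bash
cat >> h.py <<'E'
def st():
    s=ctrl.read_state();M=R.from_rotvec(s["tool_rot"]).as_matrix();return s,M
def togo(p,jawdir=None):
    """tool-axis shift to put TCP at p, and twist (deg) to bring tool y along jawdir (angle about world z)"""
    s,M=st();d=M.T@(np.array(p)-s["position"])
    out="t=%.2f tcp %s shift tool xyz mm %s"%(s["time"],s["position"].round(4),(d*1000).round(1))
    if jawdir is not None:
        a=np.arctan2(M[1,1],M[0,1]);e=(jawdir-a+np.pi/2)%np.pi-np.pi/2
        out+=" twist %.2f deg"%(-np.degrees(e))
    print(out)
E
python3 - <<'E'
from h import *
P=np.load("lab.npy")
P[1]-=.0047; np.save("lab.npy",P)
s,M=st();print(M.round(4));print(np.degrees(P[2]))
print("grip",W(P,(0,.1297,.086)))
c=np.array([.597,.2239,.12]);togo(c,P[2]);togo(c,P[2]+np.pi/2)
E
```

```text
[[-2.000e-04  4.103e-01  9.119e-01]
 [-3.000e-04  9.119e-01 -4.103e-01]
 [-1.000e+00 -3.000e-04 -0.000e+00]]
-1.7974381108814022
grip [0.59783242 0.22162997 0.086     ]
t=0.40 tcp [0.2461 0.5471 0.2185] shift tool xyz mm [  98.5 -150.7  452.6] twist 67.57 deg
t=0.40 tcp [0.2461 0.5471 0.2185] shift tool xyz mm [  98.5 -150.7  452.6] twist -22.43 deg
```

Call:
{"op": "servo_tool", "data": {"motion": [[[0, 0, 0, 8.45], [0, 0, 0, 8.45], [0, 0, 0, 8.45], [0, 0, 0, 8.45], [0, 0, 0, 8.45], [0, 0, 0, 8.45], [0, 0, 0, 8.45], [0, 0, 0, 8.42], [0, 0, 0, 0]]], "jaw": 0.045, "force": 15}}

```text
time: 1.3
position: [0.2462, 0.5472, 0.2186]
tool_rot: [1.234, 1.193, -1.234]
force: [0.1, -0.8, -0.1]
grip_width: 0.0453
```

```bash
python3 - <<'E'
from h import *
P=np.load("lab.npy")
c=W(P,(0,.1285,.12));togo(c,P[2]);print(st()[1].round(3))
E
```

```text
t=1.30 tcp [0.2462 0.5472 0.2186] shift tool xyz mm [ 98.7 362.4 314.7] twist -0.14 deg
[[ 0.     0.999 -0.034]
 [-0.    -0.034 -0.999]
 [-1.     0.     0.   ]]
```

Call:
{"op": "servo_tool", "data": {"motion": [[[0, 0.0362, 0.0315, 0], [0, 0.0362, 0.0315, 0], [0, 0.0362, 0.0315, 0], [0, 0.0362, 0.0315, 0], [0, 0.0362, 0.0315, 0], [0, 0.0362, 0.0315, 0], [0, 0.0362, 0.0315, 0], [0, 0.0362, 0.0315, 0], [0, 0.0362, 0.0315, 0], [0, 0.0362, 0.0315, -0.1], [0.03, 0, 0, 0], [0, 0, 0, 0]]]}}

```text
time: 2.5
position: [0.5966, 0.219, 0.184]
tool_rot: [1.225, 1.199, -1.236]
force: [-0.8, -1.0, -0.5]
grip_width: 0.0449
```

```bash
python3 - <<'E'
from h import *
P=np.load("lab.npy")
c=W(P,(0,.1285,.056));togo(c,P[2])
for n in("scene","top"):
    d=ctrl.get_image(n);im=d["color"]
    im=im[150:350,380:580] if n=="scene" else im[150:320,120:320]
    cv2.imwrite(f"pics/{n}1.png",cv2.resize(im,None,fx=3,fy=3))
E
```

```text
t=2.50 tcp [0.5966 0.219  0.184 ] shift tool xyz mm [128.    2.   -1.7] twist 0.19 deg
```

View pics/scene1.png

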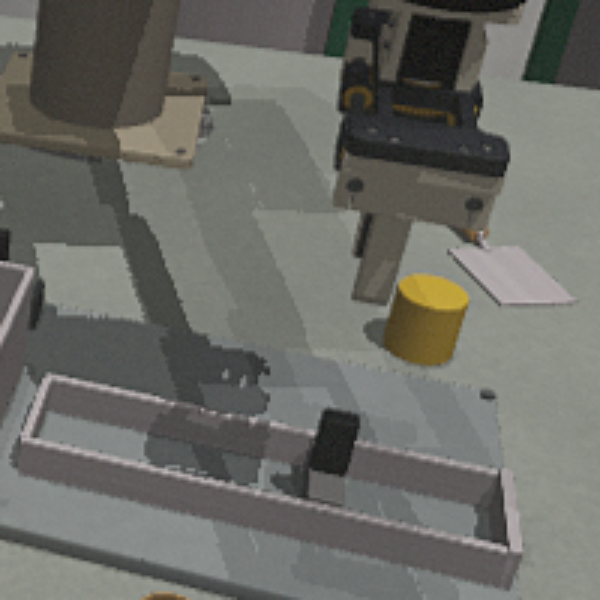

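The gripper hangs above the lane, and the grip's top is at crop (338,415). I'll go down and grasp it.

Call:
{"op": "servo_tool", "data": {"motion": [[[0.04, 0.002, -0.0015, 0], [0.04, 0, 0, 0], [0.03, 0, 0, 0], [0.018, 0, 0, 0], [0, 0, 0, 0]]]}}

```text
time: 3.1
position: [0.5976, 0.2232, 0.0585]
tool_rot: [1.225, 1.199, -1.232]
force: [0.1, -0.1, 0.3]
grip_width: 0.0451
```

Call:
{"op": "servo_tool", "data": {"motion": [[[0, 0, 0, 0], [0, 0, 0, 0], [0, 0, 0, 0], [0, 0, 0, 0], [0, 0, 0, 0]]], "jaw": 0}}

```text
time: 3.6
position: [0.5958, 0.2233, 0.0624]
tool_rot: [1.226, 1.202, -1.237]
force: [-29.6, 0.3, 25.0]
grip_width: 0.0141
```

```bash
python3 - <<'E'
from h import *
s,M=st();print(s["force"],s["position"])
for n in("scene",):
    d=ctrl.get_image(n);im=d["color"][150:350,380:580]
    cv2.imwrite(f"pics/{n}2.png",cv2.resize(im,None,fx=3,fy=3))
s,M=st();print(s["force"],s["position"],s["grip_width"])
E
```

```text
[-29.64731076   0.27228211  24.95304756] [0.59579507 0.22333672 0.06244029]
[-28.17018276  -1.19744548  23.45684407] [0.59565505 0.22332508 0.06247432] 0.013758253072229457
```

View pics/scene2.png

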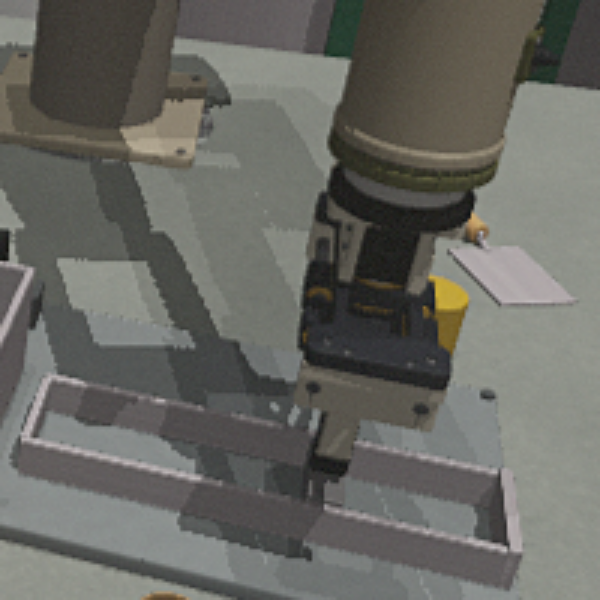

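Call:
{"op": "servo_tool", "data": {"motion": [[[-0.004, -0.002, 0, 0], [-0.002, 0, 0, 0], [0, 0, 0, 0]]]}}

```text
time: 3.95
position: [0.5951, 0.2221, 0.0635]
tool_rot: [1.227, 1.199, -1.236]
force: [-3.9, 2.1, -21.6]
grip_width: 0.014
```

Call:
{"op": "servo_tool", "data": {"motion": [[[0.003, 0, 0, 0], [0, 0, 0, 0]]]}}

```text
time: 4.15
position: [0.5954, 0.2224, 0.0634]
tool_rot: [1.227, 1.199, -1.236]
force: [-15.4, 0.2, -1.7]
grip_width: 0.0141
```

Call:
{"op": "servo_tool", "data": {"motion": [[[0, -0.001, -0.01, 0], [0, 0, -0.02, 0], [0, 0, -0.02, 0], [0, 0, -0.02, 0], [0, 0, -0.012, 0], [0, 0, 0, 0], [0, 0, 0, 0]]]}}

```text
time: 4.85
position: [0.5983, 0.3054, 0.0634]
tool_rot: [1.229, 1.198, -1.232]
force: [-7.9, 1.7, -7.9]
grip_width: 0.0136
```

Call:
{"op": "servo_tool", "data": {"motion": [[[0, 0, -0.004, 0], [0, 0, -0.004, 0], [0, 0, -0.002, 0], [0, 0, 0, 0], [0, 0, 0, 0]]]}}

```text
time: 5.35
position: [0.5986, 0.3138, 0.0634]
tool_rot: [1.228, 1.196, -1.234]
force: [-7.4, -2.8, -6.8]
grip_width: 0.0139
```

Call:
{"op": "servo_tool", "data": {"motion": [[[0, 0, -0.002, 0], [0, 0, -0.002, 0], [0, 0, 0, 0], [0, 0, 0, 0]]]}}

```text
time: 5.75
position: [0.5986, 0.3142, 0.0634]
tool_rot: [1.224, 1.193, -1.239]
force: [-10.8, -17.2, -1.0]
grip_width: 0.014
```

Call:
{"op": "servo_tool", "data": {"motion": [[[0, 0, -0.002, 0], [0, 0, -0.001, 0], [0, 0, 0, 0], [0, 0, 0, 0]]]}}

```text
time: 6.15
position: [0.5987, 0.3157, 0.0633]
tool_rot: [1.223, 1.192, -1.24]
force: [-12.1, -22.3, 1.9]
grip_width: 0.0139
```

Call:
{"op": "servo_tool", "data": {"motion": [[[0, 0, 0, 0], [0, 0, 0, 0], [0, 0, 0, 0], [-0.04, 0, 0, 0], [-0.04, 0, 0, 0], [-0.03, 0, 0, 0], [-0.02, 0, 0.04, 0], [0, 0, 0.05, 0], [0, 0, 0.05, 0], [0, 0, 0.05, 0], [0, 0, 0.05, 0], [0, 0, 0, 0]]], "jaw": 0.06}}

```text
time: 7.35
position: [0.5941, 0.0758, 0.1953]
tool_rot: [1.235, 1.189, -1.233]
force: [0.2, 0.7, 1.3]
grip_width: 0.0601
```

```bash
python3 - <<'E'
from h import *
P=np.load("lab.npy")
T=ctrl.get_image("top");S=ctrl.get_image("scene")
cv2.imwrite("pics/top3.png",cv2.resize(T["color"][150:350,140:400],None,fx=3,fy=3,interpolation=cv2.INTER_CUBIC))
cv2.imwrite("pics/scene3.png",cv2.resize(S["color"][180:370,380:580],None,fx=3,fy=3,interpolation=cv2.INTER_CUBIC))
E
```

```text
(no output)
```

View pics/top3.png

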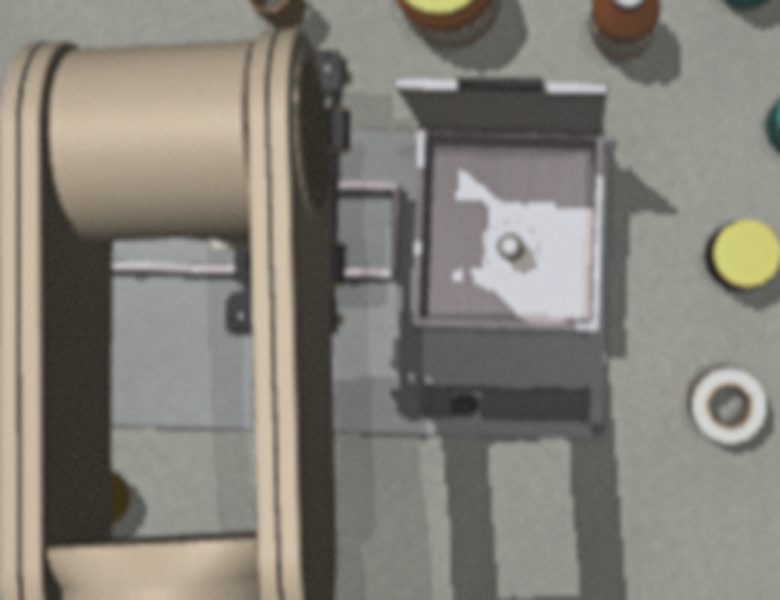

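View pics/scene3.png

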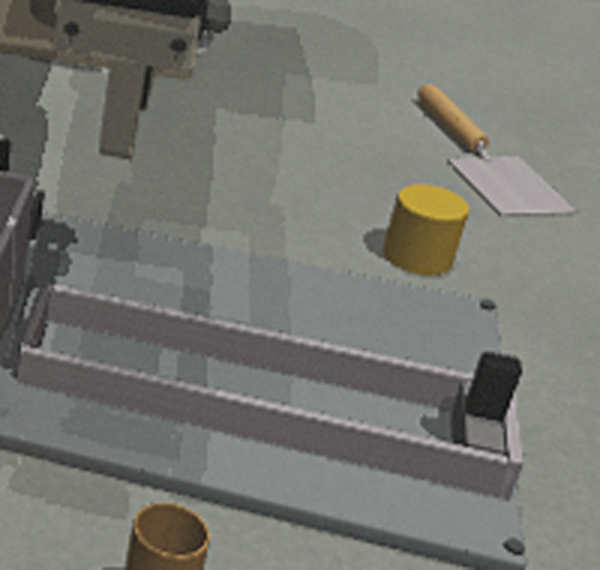

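The count slide is home: its block sits at crop (487,430), against the end wall. Next is jar B, the one nearest the magazine.

```bash
python3 - <<'E'
from h import *
P=np.load("lab.npy")
T=ctrl.get_image("top")
h=cv2.cvtColor(T["color"],cv2.COLOR_BGR2HSV)
for b in blobs(cv2.inRange(h,(18,90,60),(40,255,255)),100):
    if b[0][1]>150 and 340<b[0][0]<480: print(b[0],plane(T,*b[0],.075).round(4))
print("roll",plane(T,382.8,284.8,.060))
togo([.5645,-.2547,.24],P[2])
E
```

```text
[440.1 226.5] [ 0.5838 -0.3833  0.075 ]
[388.  234.5] [ 0.5652 -0.2547  0.075 ]
[420.3 316.3] [ 0.3646 -0.3302  0.075 ]
roll [ 0.44103546 -0.24168927  0.06      ]
t=7.50 tcp [0.5938 0.0818 0.1948] shift tool xyz mm [-45.4 -19.  337.2] twist 0.06 deg
```

Call:
{"op": "servo_tool", "data": {"motion": [[[-0.045, -0.002, 0.01, 0], [0, -0.002, 0.0407, 0], [0, -0.002, 0.0407, 0], [0, -0.002, 0.0407, 0], [0, -0.002, 0.0407, 0], [0, -0.002, 0.0407, 0], [0, -0.002, 0.0407, 0], [0, -0.002, 0.0407, 0], [0, -0.003, 0.042, 0], [0, 0, 0, 0], [0, 0, 0, 0]]], "jaw": 0.085, "force": 25}}

```text
time: 8.6
position: [0.5649, -0.2539, 0.2387]
tool_rot: [1.231, 1.195, -1.23]
force: [-0.0, 0.2, -0.2]
grip_width: 0.0851
```

```bash
python3 - <<'E'
from h import *
P=np.load("lab.npy")
togo([.5645,-.2547,.036],P[2])
E
```

```text
t=8.60 tcp [ 0.5649 -0.2539  0.2387] shift tool xyz mm [202.7  -0.4   0.9] twist 0.11 deg
```

Call:
{"op": "servo_tool", "data": {"motion": [[[0.04, 0, 0.001, 0], [0.045, 0, 0, 0], [0.045, 0, 0, 0], [0.04, 0, 0, 0], [0.03, 0, 0, 0], [0, 0, 0, 0], [0, 0, 0, 0]]]}}

```text
time: 9.3
position: [0.5647, -0.2538, 0.0392]
tool_rot: [1.23, 1.197, -1.229]
force: [-0.0, 0.5, 1.4]
grip_width: 0.0848
```

Call:
{"op": "servo_tool", "data": {"motion": [[[0, 0, 0, 0], [0, 0, 0, 0], [0, 0, 0, 0], [0, 0, 0, 0], [0, 0, 0, 0], [0, 0, 0, 0]]], "jaw": 0.04}}

```text
time: 9.9
position: [0.5646, -0.256, 0.0398]
tool_rot: [1.231, 1.194, -1.23]
force: [-1.2, 1.0, 6.5]
grip_width: 0.0572
```

Call:
{"op": "servo_tool", "data": {"motion": [[[-0.02, 0, 0, 0], [-0.04, 0, 0, 0], [-0.045, 0, 0, 0], [-0.045, 0, 0, 0], [-0.045, 0, 0, 0], [-0.01, 0, 0, 0], [0, 0, 0, 0]]]}}

```text
time: 10.6
position: [0.565, -0.2563, 0.2457]
tool_rot: [1.231, 1.191, -1.229]
force: [-0.1, -0.3, -3.8]
grip_width: 0.0567
```

```bash
python3 - <<'E'
from h import *
P=np.load("lab.npy")
print(st()[0]["grip_width"],st()[0]["force"])
togo(W(P,[-.0025,.160,.235]),P[2])
S=ctrl.get_image("scene");cv2.imwrite("pics/scene4.png",S["color"][60:400,150:600])
E
```

```text
0.05669247125552922 [-0.12947497 -0.32364854 -3.78029258]
t=10.60 tcp [ 0.565  -0.2563  0.2457] shift tool xyz mm [   9.8   16.1 -509. ] twist 0.09 deg
```

View pics/scene4.png

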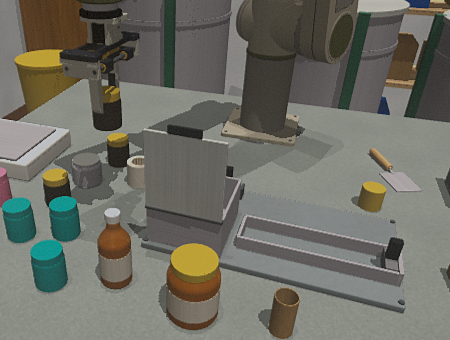

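Jar B is held upright at (105,105). Carrying it to the lane now.

Call:
{"op": "servo_tool", "data": {"motion": [[[0, 0, -0.044, 0], [0, 0.0015, -0.0465, 0], [0, 0.0015, -0.0465, 0], [0, 0.0015, -0.0465, 0], [0, 0.0015, -0.0465, 0], [0, 0.0015, -0.0465, 0], [0, 0.0015, -0.0465, 0], [0, 0.0015, -0.0465, 0], [0, 0.0015, -0.0465, 0], [0, 0.0015, -0.0465, 0], [0, 0.0025, -0.0465, 0], [0, 0, 0, 0]]]}}

```text
time: 11.85
position: [0.5923, 0.2581, 0.2383]
tool_rot: [1.224, 1.203, -1.232]
force: [0.1, -0.9, -3.6]
grip_width: 0.0571
```

Call:
{"op": "servo_tool", "data": {"motion": [[[0.04, 0, 0, 0], [0.04, 0, 0, 0], [0.03, 0, 0, 0], [0, 0, 0, 0], [0, 0, 0, 0]]]}}

```text
time: 12.35
position: [0.5934, 0.2518, 0.1312]
tool_rot: [1.228, 1.197, -1.236]
force: [0.7, 1.0, -2.1]
grip_width: 0.0569
```

```bash
python3 - <<'E'
from h import *
P=np.load("lab.npy")
togo(W(P,[-.0025,.160,.056]),P[2])
T=ctrl.get_image("top");cv2.imwrite("pics/top5.png",cv2.resize(T["color"][150:350,140:340],None,fx=3,fy=3))
S=ctrl.get_image("scene");cv2.imwrite("pics/scene5.png",cv2.resize(S["color"][150:370,370:590],None,fx=2.7,fy=2.7))
E
```

```text
t=12.35 tcp [0.5934 0.2518 0.1312] shift tool xyz mm [75.2  3.2 -0.5] twist 0.08 deg
```

View pics/scene5.png

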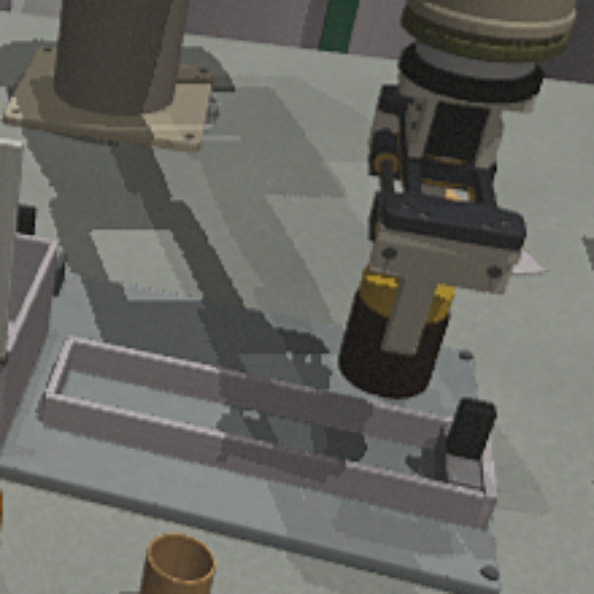

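Call:
{"op": "servo_tool", "data": {"motion": [[[0.01, 0.003, 0, 0], [0.02, 0, 0, 0], [0.012, 0, 0, 0], [0, 0, 0, 0], [0, 0, 0, 0]]]}}

```text
time: 12.95
position: [0.5981, 0.2526, 0.0918]
tool_rot: [1.231, 1.195, -1.231]
force: [-0.6, 0.4, -3.1]
grip_width: 0.0568
```

```bash
python3 - <<'E'
from h import *
P=np.load("lab.npy")
togo(W(P,[-.0025,.160,.056]),P[2])
S=ctrl.get_image("scene");cv2.imwrite("pics/scene6.png",cv2.resize(S["color"][250:350,450:570],None,fx=5,fy=5,interpolation=cv2.INTER_CUBIC))
E
```

```text
t=12.95 tcp [0.5981 0.2526 0.0918] shift tool xyz mm [35.8 -1.8  0.7] twist 0.10 deg
```

View pics/scene6.png

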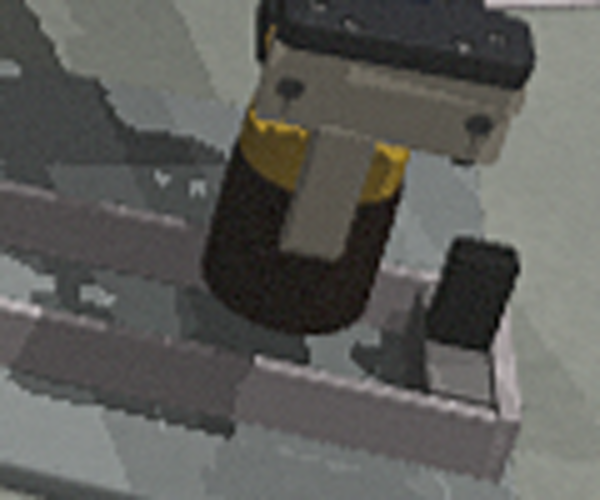

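Call:
{"op": "servo_tool", "data": {"motion": [[[0.012, -0.0018, 0, 0], [0.012, 0, 0, 0], [0.008, 0, 0, 0], [0, 0, 0, 0], [0, 0, 0, 0]]]}}

```text
time: 13.5
position: [0.5959, 0.2525, 0.059]
tool_rot: [1.23, 1.196, -1.232]
force: [-0.2, -0.6, -2.6]
grip_width: 0.0571
```

Call:
{"op": "servo_tool", "data": {"motion": [[[0.004, 0, 0, 0], [0.001, 0, 0, 0], [0, 0, 0, 0]]]}}

```text
time: 13.8
position: [0.5966, 0.2528, 0.055]
tool_rot: [1.231, 1.195, -1.23]
force: [-0.4, -0.9, -2.1]
grip_width: 0.0573
```

Call:
{"op": "servo_tool", "data": {"motion": [[[0.001, 0, 0, 0], [0, 0, 0, 0], [0, 0, 0, 0]]]}}

```text
time: 14.1
position: [0.5966, 0.2529, 0.0549]
tool_rot: [1.232, 1.195, -1.23]
force: [-3.0, -0.8, 4.8]
grip_width: 0.0568
```

Contact with the lane floor. Releasing.

Call:
{"op": "servo_tool", "data": {"motion": [[[0, 0, 0, 0], [0, 0, 0, 0], [0, 0, 0, 0], [0, 0, 0, 0], [-0.03, 0, 0, 0], [-0.045, 0, 0, 0], [-0.045, 0, 0, 0], [-0.045, 0, 0, 0], [-0.02, 0, 0, 0], [0, 0, 0, 0]]], "jaw": 0.078}}

```text
time: 15.1
position: [0.5985, 0.2534, 0.244]
tool_rot: [1.237, 1.191, -1.224]
force: [-0.2, 1.2, 1.1]
grip_width: 0.078
```

Call:
{"op": "servo_tool", "data": {"motion": [[[0, 0, 0.045, 0], [0, 0, 0.048, 0], [0, -0.01, 0.045, 0], [0, -0.01, 0.045, 0], [0, -0.01, 0.045, 0], [0, -0.01, 0.045, 0], [0, -0.01, 0.045, 0], [0, -0.01, 0.045, 0], [0, -0.01, 0.045, 0], [0, -0.01, 0.045, 0], [0, -0.01, 0.045, 0], [0, -0.01, 0.045, 0]]]}}

```text
time: 16.3
position: [0.4788, -0.2884, 0.2365]
tool_rot: [1.231, 1.198, -1.232]
force: [1.8, 0.6, 0.2]
grip_width: 0.0776
```

```bash
cat > look.py <<'E'
from h import *
P=np.load("lab.npy")
T=ctrl.get_image("top");S=ctrl.get_image("scene")
ht=cv2.cvtColor(T["color"],cv2.COLOR_BGR2HSV);hs=cv2.cvtColor(S["color"],cv2.COLOR_BGR2HSV)
mt=cv2.inRange(ht,(18,90,60),(40,255,255));ms=cv2.inRange(hs,(18,90,158),(36,255,255))
sb=[b[0] for b in blobs(ms,60)]
for b in blobs(mt,80):
    u,v=b[0]
    if v>150 and 140<u<480:
        best=min([(tri(T,b[0],S,q)) for q in sb],key=lambda r:r[1]+abs(r[0][2]-.08)*.2,default=None)
        print("gold",b[0],b[1][4],"z.075:",plane(T,u,v,.075).round(4),"z.09 lab:",inlab(P,plane(T,u,v,.09)),"tri",best[0].round(4),round(best[1],4))
m=cv2.inRange(ht,(0,0,170),(180,40,255))
for b in blobs(m,60):
    u,v=b[0]
    if v>150 and 340<u<480: print("white",b[0],b[1][2:],plane(T,u,v,.06).round(4))
import sys
n=sys.argv[1]
cv2.imwrite(f"pics/top_{n}.png",T["color"]);cv2.imwrite(f"pics/scene_{n}.png",S["color"])
E
python3 look.py 7; python3 -c "
from h import *
P=np.load('lab.npy');togo([.5838,-.3833,.235],P[2])"
```

```text
gold [182.  222.3] 434 z.075: [0.6001 0.2555 0.075 ] z.09 lab: [1.000e-04 1.589e-01 9.000e-02] tri [0.5988 0.2521 0.0901] 0.0025
gold [168.9 317.1] 379 z.075: [0.3669 0.2857 0.075 ] z.09 lab: [-0.231   0.1814  0.09  ] tri [0.3641 0.2966 0.052 ] 0.0059
gold [420.6 324.1] 90 z.075: [ 0.3458 -0.3306  0.075 ] z.09 lab: [-0.2327 -0.4273  0.09  ] tri [ 0.3721 -0.4267 -0.0476] 0.1689
gold [153.8 408.4] 94 z.075: [0.1471 0.3202 0.075 ] z.09 lab: [-0.4488  0.2086  0.09  ] tri [ 0.0987  0.3651 -0.0892] 0.0299
white [379.4 283.5] [ 23  24 190] [ 0.4443 -0.2333  0.06  ]
t=16.40 tcp [ 0.4775 -0.2916  0.2362] shift tool xyz mm [  0.8 109.4  87.9] twist -0.22 deg
```

View pics/scene_7.png

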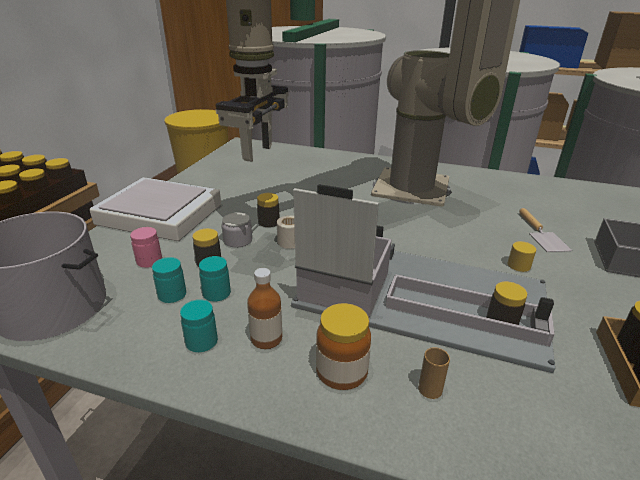

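View pics/top_7.png

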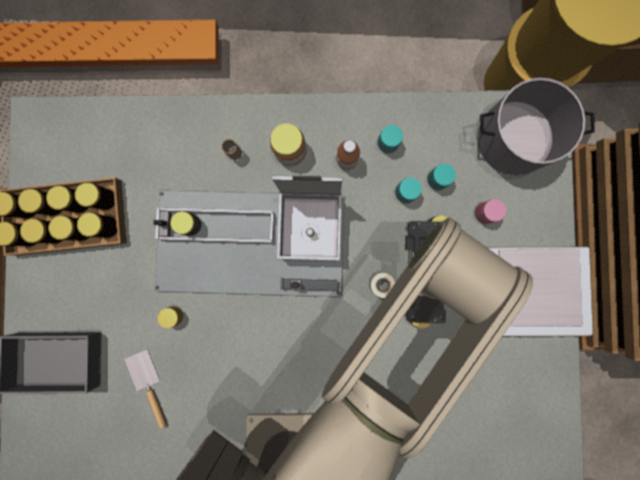

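Jar B stands in the lane at scene (509,303). The other jars and the roll haven't moved. Next is jar C at top (420,316).

```bash
python3 -c "
from h import *
P=np.load('lab.npy');togo([.3646,-.3302,.14],P[2])"
```

```text
t=16.40 tcp [ 0.4775 -0.2916  0.2362] shift tool xyz mm [  96.5 -111.2   42.6] twist -0.22 deg
```

Call:
{"op": "servo_tool", "data": {"motion": [[[0, -0.038, 0.014, 0], [0, -0.038, 0.014, -0.2], [0, -0.0355, 0.0145, 0], [0.05, 0, 0, 0], [0.046, 0, 0, 0], [0, 0, 0, 0], [0, 0, 0, 0]]], "jaw": 0.076}}

```text
time: 17.1
position: [0.367, -0.3251, 0.1418]
tool_rot: [1.229, 1.201, -1.229]
force: [0.2, -0.3, 0.7]
grip_width: 0.0758
```

```bash
python3 -c "
from h import *
P=np.load('lab.npy');togo([.3646,-.3302,.04],P[2])"
```

```text
t=17.10 tcp [ 0.367  -0.3251  0.1418] shift tool xyz mm [101.8  -2.1   5.4] twist 0.33 deg
```

Call:
{"op": "servo_tool", "data": {"motion": [[[0.02, -0.002, 0.004, 0.2], [0.03, 0, 0, 0], [0.03, 0, 0, 0], [0.02, 0, 0, 0], [0, 0, 0, 0], [0, 0, 0, 0]]]}}

```text
time: 17.7
position: [0.3669, -0.3314, 0.045]
tool_rot: [1.23, 1.193, -1.23]
force: [-0.3, -1.1, 0.2]
grip_width: 0.0762
```

Call:
{"op": "servo_tool", "data": {"motion": [[[0, 0, 0, 0], [0, 0, 0, 0], [0, 0, 0, 0], [0, 0, 0, 0], [0, 0, 0, 0]]], "jaw": 0.04}}

```text
time: 18.2
position: [0.3657, -0.3313, 0.0442]
tool_rot: [1.23, 1.193, -1.231]
force: [-5.5, 1.0, 9.2]
grip_width: 0.0573
```

Call:
{"op": "servo_tool", "data": {"motion": [[[-0.02, 0, 0, 0], [-0.04, 0, 0, 0], [-0.045, 0, 0, 0], [-0.045, 0, 0, 0], [-0.045, 0, 0, 0], [0, 0, 0, 0], [0, 0, 0, 0]]]}}

```text
time: 18.9
position: [0.3661, -0.3309, 0.2388]
tool_rot: [1.23, 1.192, -1.23]
force: [0.1, -0.5, -2.7]
grip_width: 0.0574
```

```bash
python3 -c "
from h import *
P=np.load('lab.npy');togo(W(P,[-.0025,.082,.235]),P[2]); print(st()[0]['qpos'])
d=ctrl.get_image('scene');cv2.imwrite('pics/scene8.png',d['color'][50:350,100:420])"
```

```text
t=18.90 tcp [ 0.3661 -0.3309  0.2388] shift tool xyz mm [   3.3  212.7 -511.4] twist 0.10 deg
[-8.39067739e-01 -1.72273314e-01  1.75012814e+00  2.72135290e-04
  1.56078594e+00 -8.09521485e-01]
```

View pics/scene8.png

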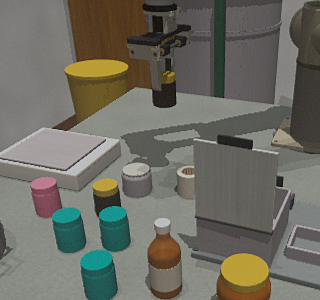

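Call:
{"op": "servo_tool", "data": {"motion": [[[0, 0.0177, -0.0426, 0], [0, 0.0177, -0.0426, 0], [0, 0.0177, -0.0426, 0], [0, 0.0177, -0.0426, 0], [0, 0.0177, -0.0426, 0], [0, 0.0177, -0.0426, 0], [0, 0.0177, -0.0426, 0], [0, 0.0177, -0.0426, 0], [0, 0.0177, -0.0426, 0], [0, 0.0177, -0.0426, 0], [0, 0.0177, -0.0426, 0], [0, 0.0177, -0.0426, 0]]]}}

```text
time: 20.15
position: [0.5919, 0.176, 0.2341]
tool_rot: [1.228, 1.198, -1.235]
force: [1.3, -0.8, -2.6]
grip_width: 0.0572
```

Call:
{"op": "servo_tool", "data": {"motion": [[[0, 0, 0, 0], [0.04, 0, 0, 0], [0.04, 0, 0, 0], [0.04, 0, 0, 0], [0, 0, 0, 0], [0, 0, 0, 0]]]}}

```text
time: 20.75
position: [0.5911, 0.1737, 0.1158]
tool_rot: [1.228, 1.198, -1.235]
force: [0.8, -0.2, -1.5]
grip_width: 0.0574
```

```bash
python3 -c "
from h import *
P=np.load('lab.npy');togo(W(P,[-.0025,.082,.0645]),P[2])"
```

```text
t=20.75 tcp [0.5911 0.1737 0.1158] shift tool xyz mm [51.2  3.  -0.5] twist 0.09 deg
```

Call:
{"op": "servo_tool", "data": {"motion": [[[0.01, 0.0028, 0, 0], [0.02, 0, 0, 0], [0.015, 0, 0, 0], [0.006, 0, 0, 0], [0, 0, 0, 0], [0, 0, 0, 0]]]}}

```text
time: 21.35
position: [0.5946, 0.1758, 0.0713]
tool_rot: [1.231, 1.198, -1.231]
force: [-26.8, 0.7, 27.3]
grip_width: 0.0628
```

Call:
{"op": "servo_tool", "data": {"motion": [[[0.004, 0, 0, 0], [0.001, 0, 0, 0], [0, 0, 0, 0]]]}}

```text
time: 21.65
position: [0.5922, 0.1761, 0.0663]
tool_rot: [1.228, 1.202, -1.234]
force: [-39.1, 1.1, 38.6]
grip_width: 0.0655
```

Call:
{"op": "servo_tool", "data": {"motion": [[[-0.006, 0, 0, 0], [-0.012, 0, 0, 0], [-0.015, 0, 0, 0], [0, 0, 0, 0]]]}}

```text
time: 22.05
position: [0.5986, 0.1746, 0.0989]
tool_rot: [1.235, 1.191, -1.226]
force: [1.4, 0.1, -2.8]
grip_width: 0.0644
```

```bash
python3 -c "
from h import *
P=np.load('lab.npy');togo(W(P,[-.0025,.082,.0645]),P[2])
d=ctrl.get_image('scene');cv2.imwrite('pics/scene9.png',cv2.resize(d['color'][220:360,390:570],None,fx=4,fy=4,interpolation=cv2.INTER_CUBIC))
d=ctrl.get_image('top');cv2.imwrite('pics/top9.png',cv2.resize(d['color'][180:300,140:300],None,fx=4,fy=4,interpolation=cv2.INTER_CUBIC))"
```

```text
t=22.05 tcp [0.5986 0.1746 0.0989] shift tool xyz mm [34.3 -5.   0.7] twist 0.09 deg
```

View pics/scene9.png

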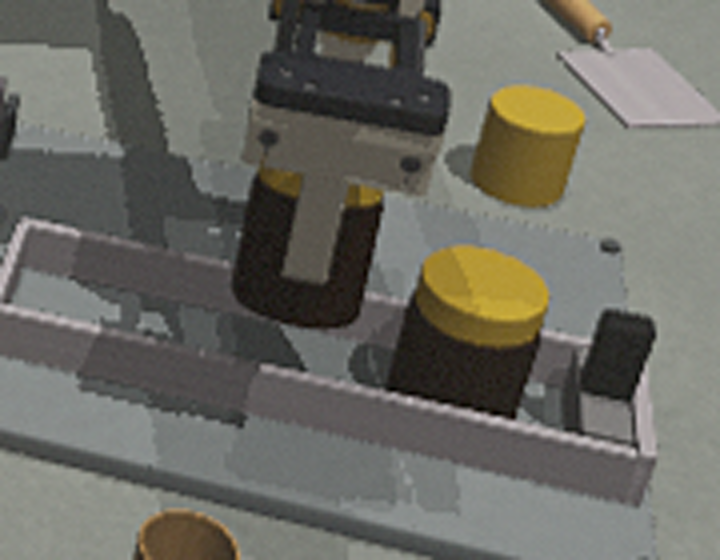

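View pics/top9.png

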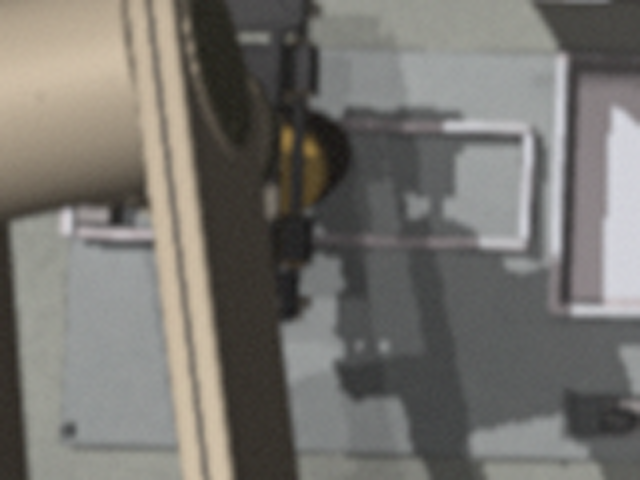

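The jar touched the far fence and tilted in the grip, because the commanded x was about 5 mm too far. I'll set it down on the free plate area in front of the lane and regrasp it.

Call:
{"op": "servo_tool", "data": {"motion": [[[-0.03, 0, 0, 0], [-0.01, 0, 0, 0], [0, 0, 0, 0], [0, 0, 0, 0], [0, 0, 0, 0]]]}}

```text
time: 22.65
position: [0.5949, 0.174, 0.133]
tool_rot: [1.23, 1.196, -1.233]
force: [-0.5, -0.2, -3.3]
grip_width: 0.0645
```

```bash
python3 -c "
from h import *
P=np.load('lab.npy');togo(W(P,[-.115,.082,.0645]),P[2])
d=ctrl.get_image('scene');cv2.imwrite('pics/scene10.png',cv2.resize(d['color'][180:360,390:570],None,fx=3,fy=3,interpolation=cv2.INTER_CUBIC))
togo(W(P,[-.115,.082,.0645]),P[2])"
```

```text
t=22.65 tcp [0.5949 0.174  0.133 ] shift tool xyz mm [  68.7 -113.4   -0.2] twist 0.10 deg
t=22.70 tcp [0.5948 0.174  0.133 ] shift tool xyz mm [  68.7 -113.3   -0.2] twist 0.10 deg
```

View pics/scene10.png

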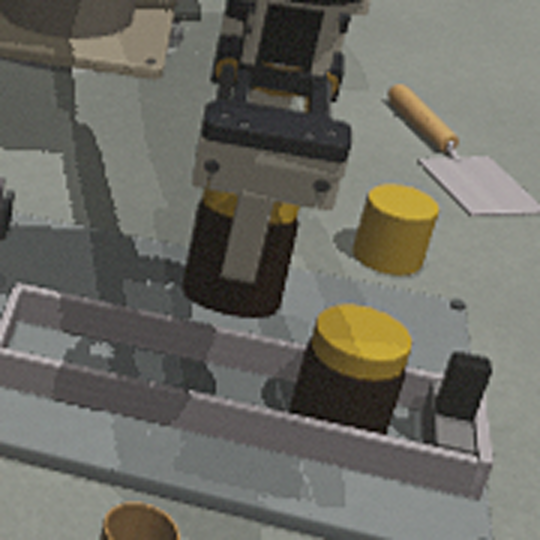

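Call:
{"op": "servo_tool", "data": {"motion": [[[0, -0.02, 0, 0], [0, -0.03, 0, 0], [0, -0.03, 0, 0], [0, -0.02, 0, 0], [0, -0.013, 0, 0], [0.02, 0, 0, 0], [0.02, 0, 0, 0], [0.012, 0, 0, 0], [0, 0, 0, 0], [0, 0, 0, 0], [0, 0, 0, 0]]]}}

```text
time: 23.8
position: [0.4836, 0.1777, 0.0836]
tool_rot: [1.232, 1.194, -1.23]
force: [1.5, 0.4, -2.8]
grip_width: 0.0649
```

```bash
python3 -c "
from h import *
P=np.load('lab.npy');togo(W(P,[-.115,.082,.0645]),P[2])
d=ctrl.get_image('scene');cv2.imwrite('pics/scene11.png',cv2.resize(d['color'][180:340,390:550],None,fx=4,fy=4,interpolation=cv2.INTER_CUBIC))"
```

```text
t=23.80 tcp [0.4836 0.1777 0.0836] shift tool xyz mm [19.1 -2.2  0.3] twist 0.10 deg
```

View pics/scene11.png

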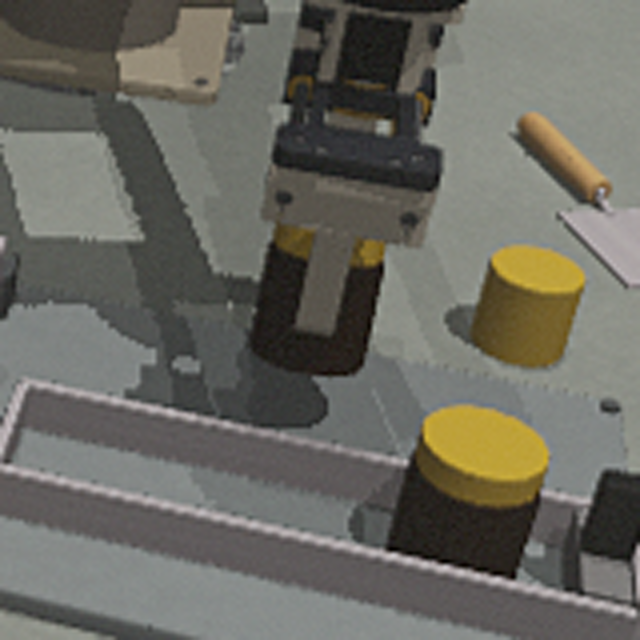

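Call:
{"op": "servo_tool", "data": {"motion": [[[0.012, 0, 0, 0], [0.012, 0, 0, 0], [0, 0, 0, 0], [0, 0, 0, 0]]]}}

```text
time: 24.25
position: [0.4819, 0.1774, 0.0577]
tool_rot: [1.23, 1.196, -1.233]
force: [0.1, -0.6, -2.3]
grip_width: 0.0644
```

Call:
{"op": "servo_tool", "data": {"motion": [[[0.003, 0, 0, 0], [0, 0, 0, 0], [0, 0, 0, 0]]]}}

```text
time: 24.55
position: [0.4829, 0.1776, 0.0558]
tool_rot: [1.231, 1.195, -1.231]
force: [0.3, 0.4, -2.1]
grip_width: 0.0644
```

Call:
{"op": "servo_tool", "data": {"motion": [[[0.003, 0, 0, 0], [0, 0, 0, 0], [0, 0, 0, 0]]]}}

```text
time: 24.85
position: [0.4833, 0.1777, 0.0531]
tool_rot: [1.232, 1.194, -1.23]
force: [1.0, -0.3, -0.8]
grip_width: 0.0646
```

Call:
{"op": "servo_tool", "data": {"motion": [[[0.003, 0, 0, 0], [0, 0, 0, 0], [0, 0, 0, 0]]]}}

```text
time: 25.15
position: [0.4847, 0.1778, 0.051]
tool_rot: [1.233, 1.193, -1.228]
force: [6.0, -0.8, 4.6]
grip_width: 0.0633
```

Call:
{"op": "servo_tool", "data": {"motion": [[[0.002, 0, 0, 0], [0, 0, 0, 0], [0, 0, 0, 0]]]}}

```text
time: 25.45
position: [0.4857, 0.1779, 0.0498]
tool_rot: [1.235, 1.191, -1.226]
force: [7.5, -1.2, 7.0]
grip_width: 0.0625
```

Call:
{"op": "servo_tool", "data": {"motion": [[[0.003, 0, 0, 0], [0, 0, 0, 0], [0, 0, 0, 0]]]}}

```text
time: 25.75
position: [0.4857, 0.1779, 0.0468]
tool_rot: [1.235, 1.191, -1.226]
force: [6.3, -1.6, 8.1]
grip_width: 0.0605
```

Call:
{"op": "servo_tool", "data": {"motion": [[[0, 0, 0, 0], [0, 0, 0, 0], [0, 0, 0, 0], [0, 0, 0, 0]]], "jaw": 0.078}}

```text
time: 26.15
position: [0.4817, 0.1774, 0.0438]
tool_rot: [1.23, 1.196, -1.233]
force: [0.4, 0.1, -0.0]
grip_width: 0.0777
```

Call:
{"op": "servo_tool", "data": {"motion": [[[-0.008, -0.002, 0, 0], [0, 0, 0, 0], [0, 0, 0, 0], [0, 0, 0, 0]]]}}

```text
time: 26.55
position: [0.4808, 0.1777, 0.0528]
tool_rot: [1.231, 1.195, -1.231]
force: [-0.5, -0.2, -0.2]
grip_width: 0.0783
```

```bash
python3 -c "
from h import *
P=np.load('lab.npy');togo(W(P,[-.115,.082,.0645]),P[2])
d=ctrl.get_image('scene');cv2.imwrite('pics/scene12.png',cv2.resize(d['color'][180:340,390:550],None,fx=4,fy=4,interpolation=cv2.INTER_CUBIC))"
```

```text
t=26.55 tcp [0.4808 0.1777 0.0528] shift tool xyz mm [-11.7   0.6   0.1] twist 0.10 deg
```

View pics/scene12.png

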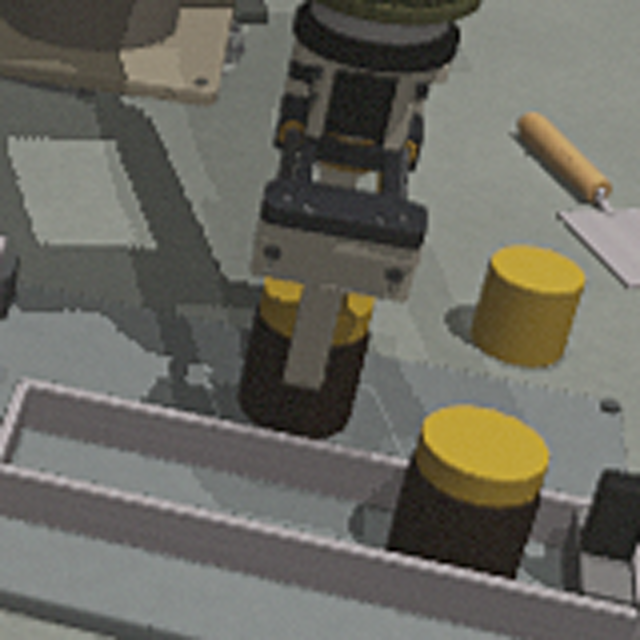

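The jar is standing upright on the plate. Regrasping.

Call:
{"op": "servo_tool", "data": {"motion": [[[0, 0, 0, 0], [0, 0, 0, 0], [0, 0, 0, 0], [0, 0, 0, 0], [0, 0, 0, 0], [0, 0, 0, 0]]], "jaw": 0.04, "force": 30}}

```text
time: 27.2
position: [0.4811, 0.1776, 0.0529]
tool_rot: [1.231, 1.195, -1.23]
force: [2.8, -0.5, 1.7]
grip_width: 0.0574
```

Call:
{"op": "servo_tool", "data": {"motion": [[[-0.01, 0, 0, 0], [-0.02, 0, 0, 0], [-0.02, 0, 0, 0], [-0.01, 0, 0, 0], [0, 0.015, 0, 0], [0, 0.025, 0, 0], [0, 0.03, 0, 0], [0, 0.025, 0, 0], [0, 0.015, 0, 0], [0, 0, 0, 0], [0, 0, 0, 0], [0, 0, 0, 0]]]}}

```text
time: 28.4
position: [0.5895, 0.1745, 0.1121]
tool_rot: [1.23, 1.196, -1.232]
force: [-0.5, -0.1, -1.9]
grip_width: 0.0574
```

Call:
{"op": "servo_tool", "data": {"motion": [[[0, 0, 0, 0], [0, 0, 0, 0], [0, 0, 0, 0]]]}}

```text
time: 28.7
position: [0.5904, 0.1745, 0.1128]
tool_rot: [1.231, 1.195, -1.231]
force: [-0.6, 0.4, -2.6]
grip_width: 0.0571
```

```bash
python3 -c "
from h import *
P=np.load('lab.npy');togo(W(P,[-.0025,.082,.0528]),P[2])
d=ctrl.get_image('scene');cv2.imwrite('pics/scene13.png',cv2.resize(d['color'][200:340,390:570],None,fx=4,fy=4,interpolation=cv2.INTER_CUBIC))"
```

```text
t=28.70 tcp [0.5904 0.1745 0.1128] shift tool xyz mm [60.   3.4  0.3] twist 0.12 deg
```

View pics/scene13.png

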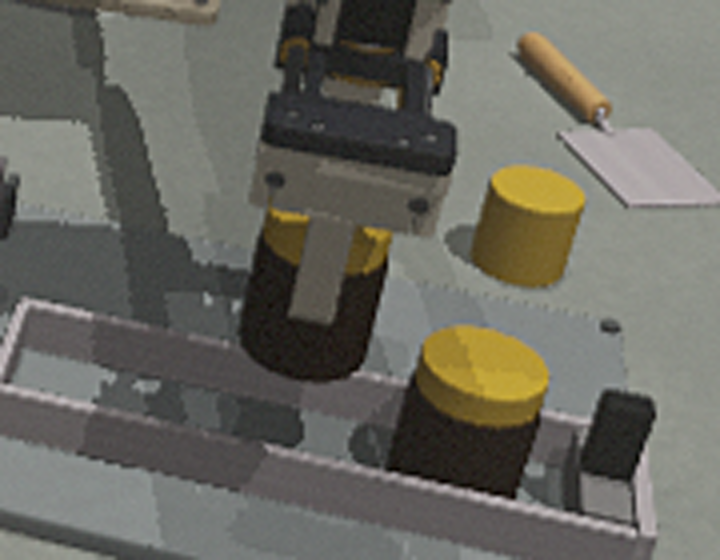

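Call:
{"op": "servo_tool", "data": {"motion": [[[0, 0.003, 0, 0], [0.01, 0, 0, 0], [0.01, 0, 0, 0], [0.006, 0, 0, 0], [0, 0, 0, 0], [0, 0, 0, 0], [0, 0, 0, 0]]]}}

```text
time: 29.45
position: [0.594, 0.1743, 0.087]
tool_rot: [1.231, 1.195, -1.231]
force: [-0.3, 0.1, -3.2]
grip_width: 0.0572
```

Call:
{"op": "servo_tool", "data": {"motion": [[[0.005, 0, 0, 0], [0.005, 0, 0, 0], [0, 0, 0, 0], [0, 0, 0, 0]]]}}

```text
time: 29.85
position: [0.5934, 0.1742, 0.0763]
tool_rot: [1.23, 1.195, -1.232]
force: [0.2, 0.1, -2.2]
grip_width: 0.0568
```

Now inside the fences with no contact force.

Call:
{"op": "servo_tool", "data": {"motion": [[[0.006, 0, 0, 0], [0.006, 0, 0, 0], [0.006, 0, 0, 0], [0, 0, 0, 0], [0, 0, 0, 0], [0, 0, 0, 0]]]}}

```text
time: 30.45
position: [0.5939, 0.1743, 0.0588]
tool_rot: [1.231, 1.195, -1.231]
force: [0.2, 0.6, -2.8]
grip_width: 0.057
```

Call:
{"op": "servo_tool", "data": {"motion": [[[0.003, 0, 0, 0], [0.002, 0, 0, 0], [0, 0, 0, 0], [0, 0, 0, 0]]]}}

```text
time: 30.85
position: [0.5936, 0.1742, 0.0535]
tool_rot: [1.231, 1.195, -1.231]
force: [0.2, 0.5, -2.3]
grip_width: 0.0576
```

Call:
{"op": "servo_tool", "data": {"motion": [[[0.001, 0, 0, 0], [0, 0, 0, 0], [0, 0, 0, 0]]]}}

```text
time: 31.15
position: [0.5939, 0.1744, 0.0529]
tool_rot: [1.231, 1.195, -1.231]
force: [0.5, -0.7, -0.3]
grip_width: 0.0575
```

Call:
{"op": "servo_tool", "data": {"motion": [[[0, 0, 0, 0], [0, 0, 0, 0], [0, 0, 0, 0], [0, 0, 0, 0], [-0.02, 0, 0, 0], [-0.045, 0, 0, 0], [-0.045, 0, 0, 0], [-0.045, 0, 0, 0], [-0.025, 0, 0, 0], [0, 0, 0, 0]]], "jaw": 0.076}}

```text
time: 32.15
position: [0.5964, 0.1748, 0.2389]
tool_rot: [1.237, 1.19, -1.223]
force: [0.1, -0.1, 0.5]
grip_width: 0.0756
```

```bash
python3 look.py 14; python3 -c "
from h import *
P=np.load('lab.npy');togo([.5838,-.3833,.235],P[2])"
```

```text
gold [213.9 223.2] 437 z.075: [0.5971 0.1761 0.075 ] z.09 lab: [-0.0004  0.0804  0.09  ] tri [0.596  0.1729 0.089 ] 0.0005
gold [440.1 226.5] 412 z.075: [ 0.5838 -0.3833  0.075 ] z.09 lab: [ 0.0038 -0.4719  0.09  ] tri [ 0.5839 -0.3833  0.076 ] 0.0005
white [433.6 270.4] [ 27  26 549] [ 0.4757 -0.3683  0.06  ]
white [382.7 284.5] [ 24  25 296] [ 0.4418 -0.2415  0.06  ]
t=32.25 tcp [0.594  0.1744 0.2331] shift tool xyz mm [ -2.1   6.3 557.7] twist 0.10 deg
```

View pics/scene_14.png

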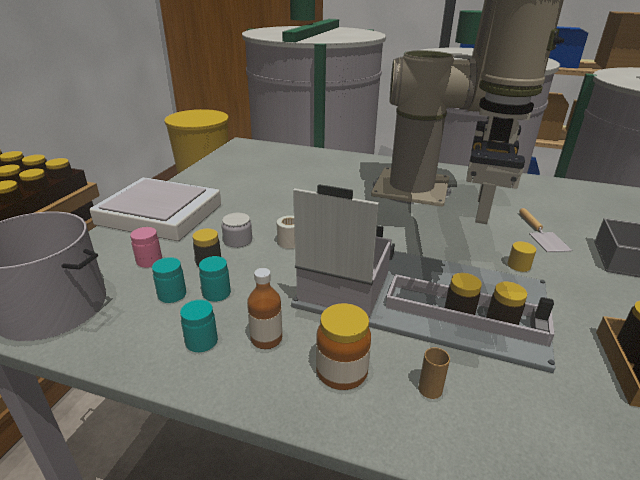

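Two jars now stand in the lane at scene (464,292) and (509,303). Jar A is still at (206,237). Going for it.

Call:
{"op": "servo_tool", "data": {"motion": [[[-0.005, 0, 0.03, 0], [0, 0, 0.048, 0], [0, 0, 0.048, 0], [0, 0, 0.048, 0], [0, 0, 0.048, 0], [0, 0, 0.048, 0], [0, 0.001, 0.048, 0], [0, 0.001, 0.048, 0], [0, 0.001, 0.048, 0], [0, 0.001, 0.048, 0], [0, 0.001, 0.048, 0], [0, 0.001, 0.047, 0]]]}}

```text
time: 33.45
position: [0.5819, -0.384, 0.2345]
tool_rot: [1.231, 1.199, -1.232]
force: [0.8, -0.1, -0.3]
grip_width: 0.0762
```

Call:
{"op": "servo_tool", "data": {"motion": [[[0.03, 0, 0, 0], [0.04, 0, 0, 0], [0.03, 0, 0, 0], [0, 0, 0, 0], [0, 0, 0, 0], [0, 0, 0, 0]]]}}

```text
time: 34.05
position: [0.5841, -0.3831, 0.1396]
tool_rot: [1.231, 1.193, -1.23]
force: [0.6, -0.3, 0.3]
grip_width: 0.0765
```

```bash
python3 -c "
from h import *
P=np.load('lab.npy');togo([.5838,-.3833,.039],P[2]);d=ctrl.get_image('scene');cv2.imwrite('pics/scene15.png',d['color'][100:300,100:350])"
```

```text
t=34.05 tcp [ 0.5841 -0.3831  0.1396] shift tool xyz mm [ 1.006e+02 -5.000e-01  1.000e-01] twist 0.12 deg
```

View pics/scene15.png

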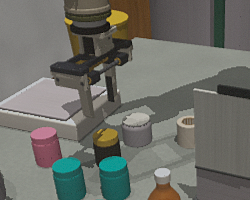

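Call:
{"op": "servo_tool", "data": {"motion": [[[0.02, 0, 0, 0], [0.03, 0, 0, 0], [0.03, 0, 0, 0], [0.02, 0, 0, 0], [0, 0, 0, 0], [0, 0, 0, 0], [0, 0, 0, 0]]]}}

```text
time: 34.8
position: [0.5849, -0.3839, 0.0408]
tool_rot: [1.231, 1.191, -1.229]
force: [-0.0, 0.3, -0.8]
grip_width: 0.0761
```

Call:
{"op": "servo_tool", "data": {"motion": [[[0, 0, 0, 0], [0, 0, 0, 0], [0, 0, 0, 0], [0, 0, 0, 0], [0, 0, 0, 0], [0, 0, 0, 0]]], "jaw": 0.04}}

```text
time: 35.4
position: [0.5834, -0.383, 0.0386]
tool_rot: [1.231, 1.194, -1.231]
force: [-2.3, 1.3, 6.9]
grip_width: 0.0571
```

Call:
{"op": "servo_tool", "data": {"motion": [[[-0.01, 0, 0, 0], [-0.03, 0, 0, 0], [-0.045, 0, 0, 0], [-0.045, 0, 0, 0], [-0.045, 0, 0, 0], [-0.025, 0, 0, 0], [0, 0, 0, 0], [0, 0, 0, 0]]]}}

```text
time: 36.2
position: [0.5832, -0.3825, 0.2368]
tool_rot: [1.231, 1.195, -1.231]
force: [-0.4, 0.1, -4.2]
grip_width: 0.057
```

```bash
python3 -c "
from h import *
P=np.load('lab.npy');togo(W(P,[-.0025,.006,.235]),P[2]);d=ctrl.get_image('scene');cv2.imwrite('pics/scene16.png',d['color'][50:300,100:350])"
```

```text
t=36.20 tcp [ 0.5832 -0.3825  0.2368] shift tool xyz mm [   1.9   -5.9 -480.6] twist 0.11 deg
```

View pics/scene16.png

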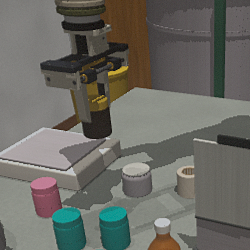

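Call:
{"op": "servo_tool", "data": {"motion": [[[0, 0, -0.03, 0], [0, 0, -0.045, 0], [0, -0.001, -0.046, 0], [0, -0.001, -0.046, 0], [0, -0.001, -0.046, 0], [0, -0.001, -0.046, 0], [0, -0.001, -0.046, 0], [0, -0.001, -0.046, 0], [0, 0, -0.046, 0], [0, 0, -0.046, 0], [0, 0, -0.0375, 0], [0, 0, 0, 0]]]}}

```text
time: 37.45
position: [0.5893, 0.1026, 0.2339]
tool_rot: [1.226, 1.203, -1.231]
force: [0.2, -1.1, -3.3]
grip_width: 0.0571
```

Call:
{"op": "servo_tool", "data": {"motion": [[[0.03, 0, 0, 0], [0.045, 0, 0, 0], [0.04, 0, 0, 0], [0.01, 0, 0, 0], [0, 0, 0, 0], [0, 0, 0, 0], [0, 0, 0, 0], [0, 0, 0, 0]]]}}

```text
time: 38.25
position: [0.5931, 0.0978, 0.1152]
tool_rot: [1.233, 1.192, -1.228]
force: [0.5, 0.5, -1.8]
grip_width: 0.057
```

```bash
python3 -c "
from h import *
P=np.load('lab.npy');togo(W(P,[-.0025,.006,.0538]),P[2])
d=ctrl.get_image('scene');cv2.imwrite('pics/scene17.png',cv2.resize(d['color'][200:340,350:550],None,fx=4,fy=4,interpolation=cv2.INTER_CUBIC))"
```

```text
t=38.25 tcp [0.5931 0.0978 0.1152] shift tool xyz mm [61.4 -1.9 -0.2] twist 0.10 deg
```

View pics/scene17.png

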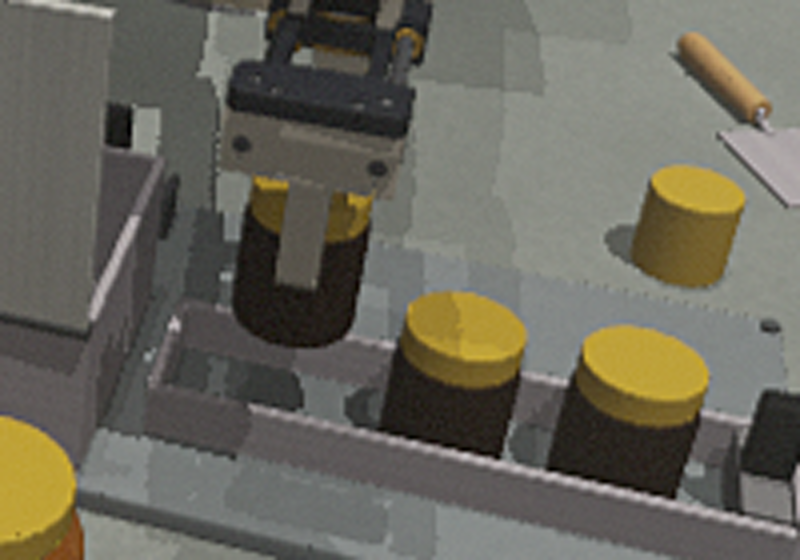

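Call:
{"op": "servo_tool", "data": {"motion": [[[0.008, -0.001, 0, 0], [0.01, 0, 0, 0], [0.008, 0, 0, 0], [0, 0, 0, 0], [0, 0, 0, 0], [0, 0, 0, 0]]]}}

```text
time: 38.9
position: [0.5907, 0.0979, 0.0868]
tool_rot: [1.231, 1.195, -1.231]
force: [0.1, 0.8, -2.8]
grip_width: 0.057
```

```bash
python3 -c "
from h import *
P=np.load('lab.npy');togo(W(P,[-.0025,.006,.0538]),P[2])"
```

```text
t=38.90 tcp [0.5907 0.0979 0.0868] shift tool xyz mm [33.   0.8 -0.2] twist 0.10 deg
```

Call:
{"op": "servo_tool", "data": {"motion": [[[0.006, 0.0008, 0, 0], [0.006, 0, 0, 0], [0, 0, 0, 0], [0, 0, 0, 0]]]}}

```text
time: 39.3
position: [0.5909, 0.0978, 0.0742]
tool_rot: [1.23, 1.196, -1.232]
force: [0.1, -0.4, -2.1]
grip_width: 0.0569
```

Call:
{"op": "servo_tool", "data": {"motion": [[[0.006, 0, 0, 0], [0.006, 0, 0, 0], [0.005, 0, 0, 0], [0, 0, 0, 0], [0, 0, 0, 0], [0, 0, 0, 0]]]}}

```text
time: 39.9
position: [0.5914, 0.0978, 0.0578]
tool_rot: [1.231, 1.195, -1.231]
force: [-0.7, 0.1, -1.6]
grip_width: 0.0569
```

Call:
{"op": "servo_tool", "data": {"motion": [[[0.003, 0, 0, 0], [0, 0, 0, 0], [0, 0, 0, 0]]]}}

```text
time: 40.2
position: [0.5912, 0.0978, 0.0546]
tool_rot: [1.231, 1.195, -1.231]
force: [-0.1, 0.3, -2.9]
grip_width: 0.0574
```

Call:
{"op": "servo_tool", "data": {"motion": [[[0.001, 0, 0, 0], [0, 0, 0, 0], [0, 0, 0, 0]]]}}

```text
time: 40.5
position: [0.5913, 0.0978, 0.0537]
tool_rot: [1.231, 1.195, -1.231]
force: [-0.3, -0.0, -2.3]
grip_width: 0.0571
```

Call:
{"op": "servo_tool", "data": {"motion": [[[0, 0, 0, 0], [0, 0, 0, 0], [0, 0, 0, 0], [0, 0, 0, 0], [-0.02, 0, 0, 0], [-0.045, 0, 0, 0], [-0.045, 0, 0, 0], [-0.045, 0, 0, 0], [-0.035, 0, 0, 0], [0, 0, 0, 0], [0, 0, 0, 0]]], "jaw": 0.076}}

```text
time: 41.6
position: [0.5919, 0.0979, 0.2448]
tool_rot: [1.232, 1.193, -1.229]
force: [0.3, 0.4, 0.3]
grip_width: 0.0762
```

```bash
python3 look.py 18; python3 -c "
from h import *
P=np.load('lab.npy');togo([.4418,-.2415,.235],P[2]+np.pi/2)"
```

```text
gold [246.2 224.1] 422 z.075: [0.5941 0.0958 0.075 ] z.09 lab: [-0.0008  0.0011  0.09  ] tri [0.5934 0.0909 0.0884] 0.0049
gold [181.5 230.2] 80 z.075: [0.5804 0.2566 0.075 ] z.09 lab: [-0.0193  0.1593  0.09  ] tri [0.5803 0.2564 0.0775] 0.0011
gold [168.9 317. ] 404 z.075: [0.3671 0.2857 0.075 ] z.09 lab: [-0.2307  0.1814  0.09  ] tri [0.3643 0.2968 0.0519] 0.0061
white [433.5 270.4] [ 26  26 548] [ 0.4757 -0.368   0.06  ]
white [382.6 284.5] [ 24  25 294] [ 0.4418 -0.2412  0.06  ]
t=41.70 tcp [0.5904 0.0977 0.2418] shift tool xyz mm [   7.3 -138.5  343.5] twist -89.90 deg
```

View pics/scene_18.png

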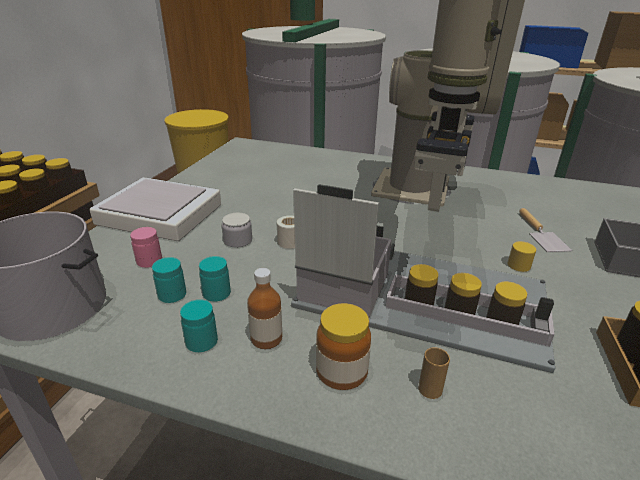

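All three jars stand in the lane at scene (423,280), (464,290) and (509,298), and the roll is unmoved. Next the roll, with the jaws turned along y.

Call:
{"op": "servo_tool", "data": {"motion": [[[0, 0, 0, 8.2], [0, 0, 0, 8.2], [0, 0, 0, 8.2], [0, 0, 0, 8.2], [0, 0, 0, 8.2], [0, 0, 0, 8.2], [0, 0, 0, 8.2], [0, 0, 0, 8.2], [0, 0, 0, 8.2], [0, 0, 0, 8.2], [0, 0, 0, 8.1], [0, 0, 0, 0]]], "jaw": 0.08, "force": 20}}

```text
time: 42.9
position: [0.5902, 0.0977, 0.2412]
tool_rot: [-2.2, 0.038, 2.209]
force: [0.3, 0.7, -0.3]
grip_width: 0.0798
```

```bash
python3 -c "
from h import *
P=np.load('lab.npy');togo([.4418,-.2415,.2],P[2]+np.pi/2)"
```

```text
t=42.90 tcp [0.5902 0.0977 0.2412] shift tool xyz mm [ 41.9 344.  136.7] twist -0.13 deg
```

Call:
{"op": "servo_tool", "data": {"motion": [[[0, 0.03, 0.012, 0], [0, 0.0445, 0.018, 0], [0, 0.0445, 0.018, 0], [0, 0.0445, 0.018, 0], [0, 0.0445, 0.018, 0], [0, 0.0445, 0.018, 0], [0, 0.0445, 0.018, 0], [0, 0.03, 0.012, 0], [0, 0.0165, 0.0042, 0], [0.03, 0, 0, 0], [0.03, 0, 0, 0], [0, 0, 0, 0]]]}}

```text
time: 44.1
position: [0.4411, -0.2394, 0.1779]
tool_rot: [-2.196, 0.025, 2.214]
force: [-0.2, 1.0, -0.4]
grip_width: 0.0798
```

Call:
{"op": "servo_tool", "data": {"motion": [[[0.03, 0, 0, 0], [0.02, 0, 0, 0], [0, 0, 0, 0], [0, 0, 0, 0], [0, 0, 0, 0]]]}}

```text
time: 44.6
position: [0.4454, -0.2418, 0.1356]
tool_rot: [-2.209, 0.035, 2.205]
force: [-0.7, 0.7, -0.1]
grip_width: 0.0804
```

```bash
python3 look.py 19;python3 -c "
from h import *
P=np.load('lab.npy');togo([.4412,-.2415,.026],P[2]+np.pi/2)"
```

```text
gold [182.  222.3] 429 z.075: [0.6001 0.2555 0.075 ] z.09 lab: [1.000e-04 1.589e-01 9.000e-02] tri [0.5988 0.2521 0.0901] 0.0025
gold [214.3 223.2] 410 z.075: [0.5971 0.1751 0.075 ] z.09 lab: [-0.0004  0.0794  0.09  ] tri [0.5958 0.1732 0.0896] 0.0034
gold [246.4 224.2] 395 z.075: [0.5939 0.0953 0.075 ] z.09 lab: [-0.0011  0.0006  0.09  ] tri [0.5925 0.0944 0.0897] 0.0036
gold [168.2 317.1] 358 z.075: [0.3669 0.2874 0.075 ] z.09 lab: [-0.231   0.1831  0.09  ] tri [0.3641 0.2974 0.052 ] 0.004
gold [153.9 408.4] 93 z.075: [0.1471 0.3199 0.075 ] z.09 lab: [-0.4488  0.2084  0.09  ] tri [ 0.0985  0.365  -0.0896] 0.03
white [436.1 265.6] [ 24  20 264] [ 0.4875 -0.3747  0.06  ]
t=44.70 tcp [ 0.4453 -0.2418  0.1354] shift tool xyz mm [109.4  -0.3   4.3] twist 0.04 deg
```

View pics/scene_19.png

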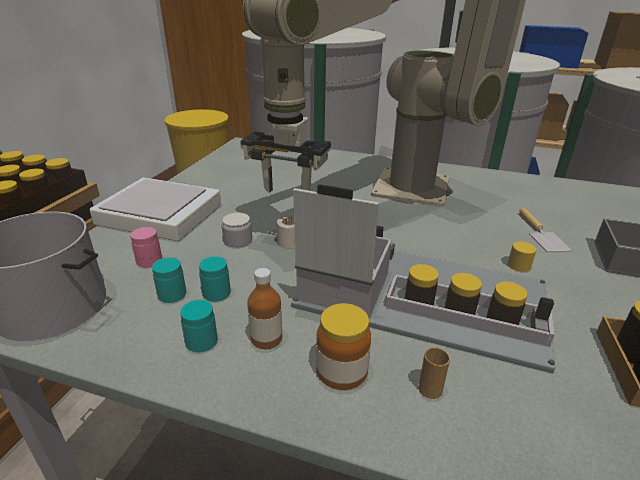

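Call:
{"op": "servo_tool", "data": {"motion": [[[0.02, 0, 0.004, 0], [0.03, 0, 0, 0], [0.03, 0, 0, 0], [0.02, 0, 0, 0], [0.009, 0, 0, 0], [0, 0, 0, 0], [0, 0, 0, 0], [0, 0, 0, 0]]]}}

```text
time: 45.5
position: [0.4416, -0.242, 0.0264]
tool_rot: [-2.209, 0.036, 2.204]
force: [0.2, 0.2, 0.7]
grip_width: 0.0798
```

Call:
{"op": "servo_tool", "data": {"motion": [[[0, 0, 0, 0], [0, 0, 0, 0], [0, 0, 0, 0], [0, 0, 0, 0], [0, 0, 0, 0], [0, 0, 0, 0]]], "jaw": 0.045}}

```text
time: 46.1
position: [0.4407, -0.2413, 0.0252]
tool_rot: [-2.206, 0.035, 2.205]
force: [-1.0, 0.6, 6.1]
grip_width: 0.0621
```

Call:
{"op": "servo_tool", "data": {"motion": [[[-0.01, 0, 0, 0], [-0.03, 0, 0, 0], [-0.045, 0, 0, 0], [-0.045, 0, 0, 0], [-0.045, 0, 0, 0], [-0.03, 0, 0, 0], [0, 0, 0, 0], [0, 0, 0, 0], [0, 0, 0, 0]]]}}

```text
time: 47.0
position: [0.4394, -0.2405, 0.2278]
tool_rot: [-2.202, 0.033, 2.208]
force: [-0.4, -0.8, -0.9]
grip_width: 0.0626
```

```bash
python3 -c "
from h import *
P=np.load('lab.npy');t=W(P,[-.0147,-.1517,.24]);print(t);togo(t+[-.001,0,0],P[2]+np.pi/2)
d=ctrl.get_image('scene');cv2.imwrite('pics/scene20.png',d['color'][50:300,150:450])"
```

```text
[ 0.57431324 -0.05917049  0.24      ]
t=47.00 tcp [ 0.4394 -0.2405  0.2278] shift tool xyz mm [ -12.3 -185.5 -128.1] twist 0.00 deg
```

View pics/scene20.png

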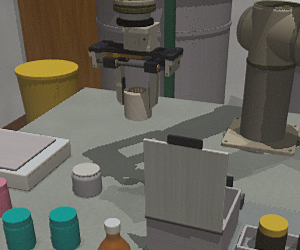

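Call:
{"op": "servo_tool", "data": {"motion": [[[-0.012, 0, 0, 0], [0, -0.02, -0.0138, 0], [0, -0.035, -0.0242, 0], [0, -0.04, -0.0276, 0], [0, -0.04, -0.0276, 0], [0, -0.03, -0.0207, 0], [0, -0.0205, -0.0141, 0], [0, 0, 0, 0], [0, 0, 0, 0], [0, 0, 0, 0]]]}}

```text
time: 48.05
position: [0.5736, -0.0606, 0.2415]
tool_rot: [-2.205, 0.036, 2.206]
force: [0.2, -0.1, -0.8]
grip_width: 0.0622
```

Call:
{"op": "servo_tool", "data": {"motion": [[[0.02, 0, 0, 0], [0.035, 0, 0, 0], [0.02, 0, 0, 0], [0, 0, 0, 0], [0, 0, 0, 0], [0, 0, 0, 0]]]}}

```text
time: 48.65
position: [0.5751, -0.0605, 0.1688]
tool_rot: [-2.209, 0.036, 2.202]
force: [-0.1, -0.1, -1.2]
grip_width: 0.0622
```

```bash
python3 -c "
from h import *
P=np.load('lab.npy');t=W(P,[-.0147,-.1517,.047]);togo(t+[-.001,0,0],P[2]+np.pi/2)
d=ctrl.get_image('top');cv2.imwrite('pics/top21.png',cv2.resize(d['color'][160:310,250:400],None,fx=4,fy=4,interpolation=cv2.INTER_CUBIC))
d=ctrl.get_image('scene');cv2.imwrite('pics/scene21.png',cv2.resize(d['color'][120:320,250:450],None,fx=3,fy=3,interpolation=cv2.INTER_CUBIC))"
```

```text
t=48.65 tcp [ 0.5751 -0.0605  0.1688] shift tool xyz mm [121.8  -1.3   2.1] twist -0.04 deg
```

View pics/top21.png

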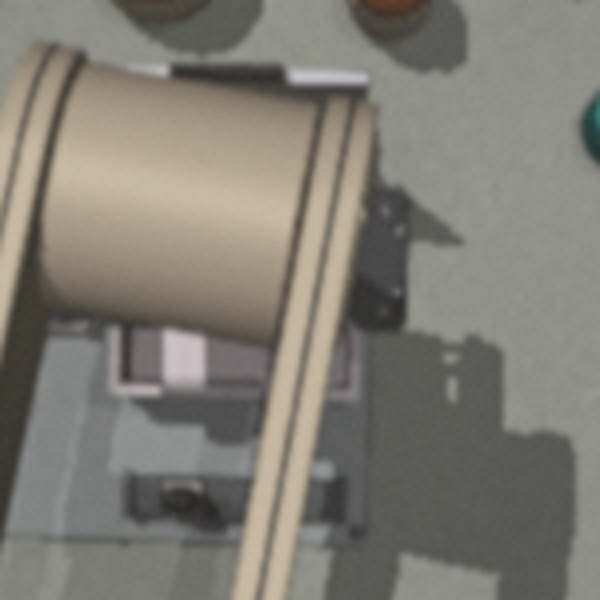

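View pics/scene21.png

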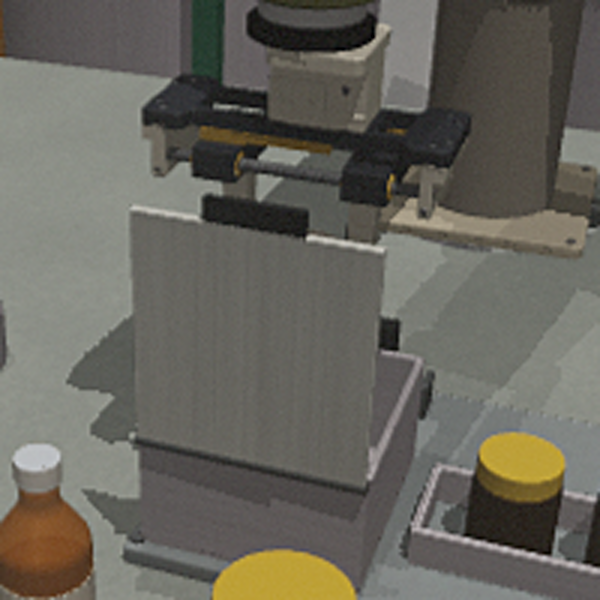

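Call:
{"op": "servo_tool", "data": {"motion": [[[0.015, -0.0013, 0.0015, 0], [0.025, 0, 0, 0], [0.02, 0, 0, 0], [0.008, 0, 0, 0], [0, 0, 0, 0], [0, 0, 0, 0], [0, 0, 0, 0], [0, 0, 0, 0]]]}}

```text
time: 49.55
position: [0.5735, -0.0585, 0.0999]
tool_rot: [-2.208, 0.035, 2.204]
force: [0.3, 1.2, -1.0]
grip_width: 0.0623
```

```bash
python3 -c "
from h import *
P=np.load('lab.npy');t=W(P,[-.0147,-.1517,.047]);togo(t+[-.001,0,0],P[2]+np.pi/2)"
```

```text
t=49.55 tcp [ 0.5735 -0.0585  0.0999] shift tool xyz mm [52.9  0.7  0.3] twist 0.00 deg
```

Call:
{"op": "servo_tool", "data": {"motion": [[[0.006, 0, 0, 0], [0.006, 0, 0, 0], [0, 0, 0, 0], [0, 0, 0, 0]]]}}

```text
time: 49.95
position: [0.5722, -0.0583, 0.0861]
tool_rot: [-2.204, 0.034, 2.207]
force: [0.4, -0.2, -0.6]
grip_width: 0.0622
```

Call:
{"op": "servo_tool", "data": {"motion": [[[0.006, 0, 0, 0], [0.006, 0, 0, 0], [0, 0, 0, 0], [0, 0, 0, 0]]]}}

```text
time: 50.35
position: [0.5723, -0.0583, 0.0742]
tool_rot: [-2.205, 0.034, 2.206]
force: [0.3, -0.6, -0.9]
grip_width: 0.0622
```

Call:
{"op": "servo_tool", "data": {"motion": [[[0.006, 0, 0, 0], [0.006, 0, 0, 0], [0, 0, 0, 0], [0, 0, 0, 0]]]}}

```text
time: 50.75
position: [0.5723, -0.0583, 0.0622]
tool_rot: [-2.205, 0.034, 2.206]
force: [-0.1, -0.4, -0.8]
grip_width: 0.0625
```

Call:
{"op": "servo_tool", "data": {"motion": [[[0.006, 0, 0, 0], [0.006, 0, 0, 0], [0.002, 0, 0, 0], [0, 0, 0, 0], [0, 0, 0, 0]]]}}

```text
time: 51.25
position: [0.5726, -0.0584, 0.0486]
tool_rot: [-2.205, 0.035, 2.206]
force: [-0.1, 0.6, -1.1]
grip_width: 0.0621
```

Call:
{"op": "servo_tool", "data": {"motion": [[[0.002, 0, 0, 0], [0, 0, 0, 0], [0, 0, 0, 0]]]}}

```text
time: 51.55
position: [0.5727, -0.0584, 0.0467]
tool_rot: [-2.206, 0.035, 2.206]
force: [-0.3, 0.0, -0.1]
grip_width: 0.0621
```

The roll is at the spindle foot height. Releasing and going up.

Call:
{"op": "servo_tool", "data": {"motion": [[[0.001, 0, 0, 0], [0, 0, 0, 0], [0, 0, 0, 0], [0, 0, 0, 0], [0, 0, 0, 0]]], "jaw": 0.078}}

```text
time: 52.05
position: [0.5727, -0.0584, 0.0457]
tool_rot: [-2.206, 0.035, 2.206]
force: [-0.6, 0.3, 0.4]
grip_width: 0.0781
```

Call:
{"op": "servo_tool", "data": {"motion": [[[-0.02, 0, 0, 0], [-0.04, 0, 0, 0], [-0.045, 0, 0, 0], [-0.045, 0, 0, 0], [-0.045, 0, 0, 0], [-0.03, 0, 0.02, 0], [0, 0, 0.04, 0], [0, 0, 0.05, 0], [0, 0, 0.05, 0], [0, 0, 0, 0], [0, 0, 0, 0]]]}}

```text
time: 53.15
position: [0.4124, -0.0534, 0.2714]
tool_rot: [-2.209, 0.036, 2.203]
force: [-0.3, 0.3, 0.2]
grip_width: 0.0782
```

```bash
python3 look.py 22; python3 -c "
import cv2
t=cv2.imread('pics/top_22.png');cv2.imwrite('pics/top22c.png',cv2.resize(t[160:310,250:400],None,fx=4,fy=4,interpolation=cv2.INTER_CUBIC))"
```

```text
gold [182.  222.3] 431 z.075: [0.6001 0.2555 0.075 ] z.09 lab: [1.000e-04 1.589e-01 9.000e-02] tri [0.5988 0.2521 0.0901] 0.0025
gold [214.2 223.2] 413 z.075: [0.5971 0.1753 0.075 ] z.09 lab: [-0.0004  0.0796  0.09  ] tri [0.5958 0.1734 0.0896] 0.0032
gold [246.5 224.2] 398 z.075: [0.5939 0.095  0.075 ] z.09 lab: [-0.0011  0.0003  0.09  ] tri [0.5925 0.0943 0.0896] 0.0038
gold [168.2 317.2] 356 z.075: [0.3666 0.2874 0.075 ] z.09 lab: [-0.2312  0.1831  0.09  ] tri [0.3639 0.2975 0.0522] 0.0042
gold [153.6 408.1] 92 z.075: [0.1478 0.3207 0.075 ] z.09 lab: [-0.4481  0.2091  0.09  ] tri [ 0.0997  0.3651 -0.0885] 0.0304
white [433.5 270.3] [ 26  26 530] [ 0.4759 -0.368   0.06  ]
```

View pics/top22c.png

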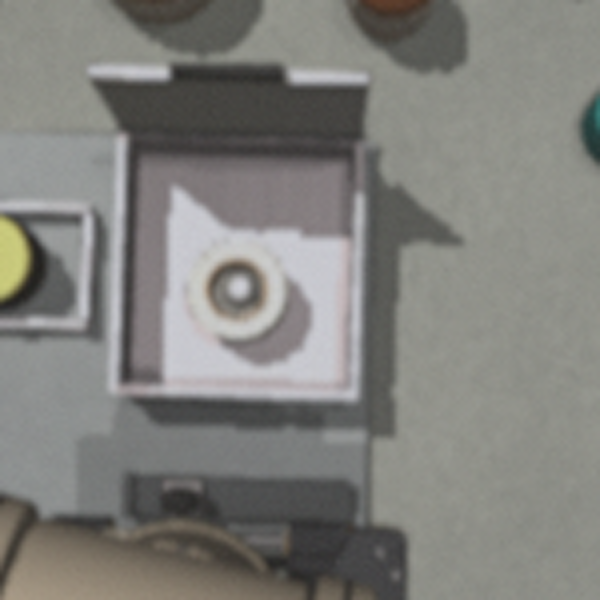

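View pics/scene_22.png

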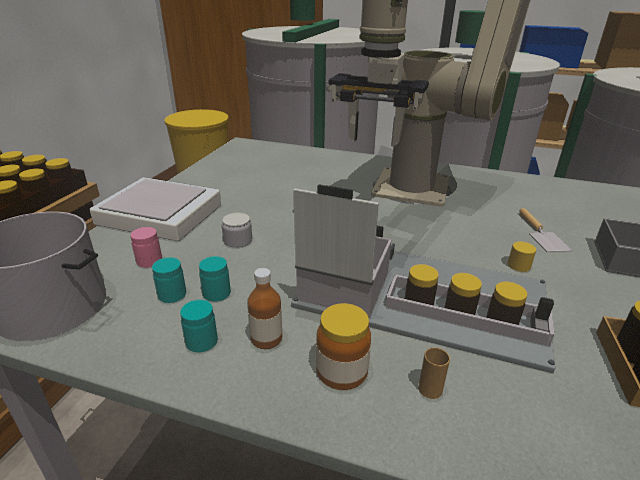

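The roll sits on the spindle, tip visible in its bore at crop (240,288), and the jars are in the lane. Now the lid: go over and behind it with the jaws closed.

```bash
python3 -c "
from h import *
P=np.load('lab.npy');togo(W(P,[.14,-.152,.33]),P[2]+np.pi/2);togo(W(P,[.14,-.152,.235]),P[2]+np.pi/2)
T=ctrl.get_image('top')
# tab two-view : top image tab centre top edge, scene tab
print(tri(T,(250+228/4-.4,160+72/4-.4),ctrl.get_image('scene'),(335,190.5)), inlab(P,tri(T,(250+228/4-.4,160+72/4-.4),ctrl.get_image('scene'),(335,190.5))[0]))
"
```

```text
t=53.25 tcp [ 0.4136 -0.0535  0.2712] shift tool xyz mm [ -58.4    1.  -315.6] twist 0.00 deg
t=53.25 tcp [ 0.4136 -0.0535  0.2712] shift tool xyz mm [  36.6    0.9 -315.5] twist 0.00 deg
(array([ 0.67373992, -0.06310228,  0.27177843]), np.float64(0.0026273392047006863)) [ 0.0848 -0.1525  0.2718]
```

Call:
{"op": "servo_tool", "data": {"motion": [[[-0.03, 0, 0, 0], [-0.035, 0, -0.01, 0], [0, 0, -0.04, 0], [0, 0, -0.045, 0], [0, 0, -0.045, 0], [0, 0, -0.045, 0], [0, 0, -0.045, 0], [0, 0, -0.045, 0], [0, 0, -0.03, 0], [0, 0, -0.0105, 0], [0, 0, 0, 0], [0, 0, 0, 0]]], "jaw": 0}}

```text
time: 54.6
position: [0.7283, -0.0632, 0.334]
tool_rot: [-2.203, 0.034, 2.208]
force: [-0.4, -0.1, -0.0]
grip_width: 0.0005
```

```bash
python3 -c "
from h import *
P=np.load('lab.npy');togo(W(P,[.14,-.152,.235]),P[2]+np.pi/2)
d=ctrl.get_image('scene');cv2.imwrite('pics/scene23.png',d['color'][30:380,150:500])"
```

```text
t=54.60 tcp [ 0.7283 -0.0632  0.334 ] shift tool xyz mm [99.   1.1 -0.9] twist 0.01 deg
```

View pics/scene23.png

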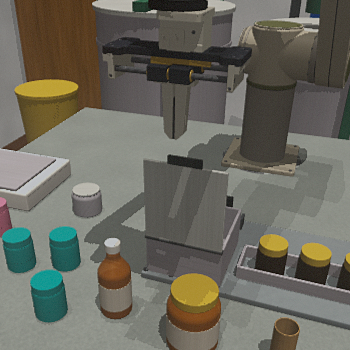

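Call:
{"op": "servo_tool", "data": {"motion": [[[0.02, 0, 0, 0], [0.035, 0, 0, 0], [0.03, 0, 0, 0], [0.014, 0, 0, 0], [0, 0, 0.012, 0], [0, 0, 0.013, 0], [0, 0, 0.013, 0], [0, 0, 0.012, 0], [0, 0, 0, 0], [0, 0, 0, 0]]]}}

```text
time: 55.65
position: [0.6784, -0.0618, 0.2381]
tool_rot: [-2.208, 0.035, 2.204]
force: [0.2, 0.3, -0.1]
grip_width: 0.0006
```

```bash
python3 -c "
from h import *
P=np.load('lab.npy');s,_=st();print(inlab(P,s['position']));togo(W(P,[.0895,-.152,.235]),P[2]+np.pi/2)
d=ctrl.get_image('scene');cv2.imwrite('pics/scene24.png',d['color'][30:380,150:500])"
```

```text
[ 0.0894 -0.151   0.2381]
t=55.65 tcp [ 0.6784 -0.0618  0.2381] shift tool xyz mm [ 3.1  1.  -0.1] twist -0.00 deg
```

View pics/scene24.png

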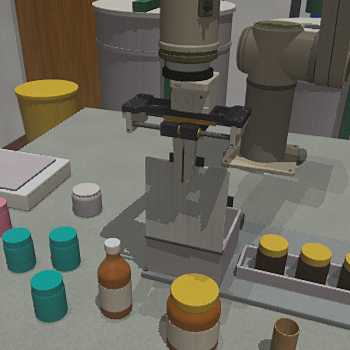

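The fingers are behind the lid at (185,165). Following the lid's arc now.

Call:
{"op": "servo_tool", "data": {"motion": [[[0.003, 0, 0.012, 0], [0.001, 0, 0.0115, 0], [0.0025, 0, 0.0115, 0], [0.0026, 0, 0.0115, 0], [0.0045, 0, 0.011, 0], [0.0045, 0, 0.0107, 0], [0.0063, 0, 0.01, 0], [0.0063, 0, 0.0099, 0], [0, 0, 0, 0]]]}}

```text
time: 56.6
position: [0.5895, -0.0589, 0.2053]
tool_rot: [-2.204, 0.034, 2.207]
force: [0.5, -0.3, -0.4]
grip_width: 0.0004
```

Call:
{"op": "servo_tool", "data": {"motion": [[[0.008, 0, 0.0087, 0], [0.008, 0, 0.0087, 0], [0.0093, 0, 0.0072, 0], [0.0094, 0, 0.0071, 0], [0.0105, 0, 0.0055, 0], [0.0104, 0, 0.0054, 0], [0, 0, 0, 0], [0, 0, 0, 0]]]}}

```text
time: 57.4
position: [0.5473, -0.0576, 0.15]
tool_rot: [-2.205, 0.034, 2.206]
force: [-0.9, 0.3, -0.6]
grip_width: 0.0003
```

```bash
python3 -c "
from h import *
P=np.load('lab.npy');s,_=st();print(inlab(P,s['position']));togo(W(P,[-.0413,-.152,.1518]),P[2]+np.pi/2)
d=ctrl.get_image('scene');cv2.imwrite('pics/scene25.png',d['color'][30:380,150:500])"
```

```text
[-0.0418 -0.1509  0.15  ]
t=57.40 tcp [ 0.5473 -0.0576  0.15  ] shift tool xyz mm [-1.8  1.1 -0.5] twist 0.00 deg
```

View pics/scene25.png

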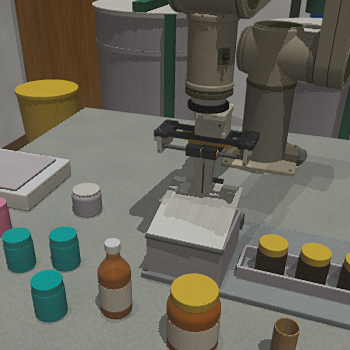

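The lid is folding. Pushing it down the rest of the way.

Call:
{"op": "servo_tool", "data": {"motion": [[[0.0105, 0, 0.0035, 0], [0.0105, 0, 0.0034, 0], [0.01, 0, 0.0016, 0], [0.009, 0, 0.001, 0], [0, 0, 0, 0], [0, 0, 0, 0], [0, 0, 0, 0]]]}}

```text
time: 58.15
position: [0.5381, -0.0573, 0.1106]
tool_rot: [-2.206, 0.035, 2.205]
force: [-0.5, -0.4, -0.0]
grip_width: 0.0006
```

Call:
{"op": "servo_tool", "data": {"motion": [[[0.002, 0, 0, 0], [0.002, 0, 0, 0], [0, 0, 0, 0], [0, 0, 0, 0]]]}}

```text
time: 58.55
position: [0.5384, -0.0573, 0.1068]
tool_rot: [-2.207, 0.035, 2.205]
force: [-0.0, 0.6, 2.0]
grip_width: 0.0008
```

Call:
{"op": "servo_tool", "data": {"motion": [[[0.001, 0, 0, 0], [0.001, 0, 0, 0], [0, 0, 0, 0], [0, 0, 0, 0]]]}}

```text
time: 58.95
position: [0.5384, -0.0574, 0.1065]
tool_rot: [-2.207, 0.035, 2.205]
force: [-7.1, 1.2, 16.8]
grip_width: 0.0005
```

Call:
{"op": "servo_tool", "data": {"motion": [[[0.001, 0, 0, 0], [0, 0, 0, 0], [0, 0, 0, 0]]]}}

```text
time: 59.25
position: [0.5385, -0.0574, 0.1064]
tool_rot: [-2.207, 0.035, 2.204]
force: [-11.2, 0.9, 24.2]
grip_width: 0.0006
```

The lid is down hard at tip height 0.106. Lifting off, then checking the lock grip.

Call:
{"op": "servo_tool", "data": {"motion": [[[-0.01, 0, 0, 0], [-0.03, 0, 0, 0], [-0.045, 0, 0, 0], [-0.045, 0, 0, 0], [-0.03, 0, 0, 0], [0, 0.04, 0, 0], [0, 0.045, 0, 0], [0, 0.045, 0, 0], [0, 0.045, 0, 0], [0, 0.045, 0, 0], [0, 0, 0, 0]]]}}

```text
time: 60.35
position: [0.5296, -0.2822, 0.2624]
tool_rot: [-2.202, 0.041, 2.205]
force: [0.0, 0.2, 0.7]
grip_width: 0.0003
```

```bash
python3 look.py 26; python3 -c "
import cv2
t=cv2.imread('pics/top_26.png');cv2.imwrite('pics/top26c.png',cv2.resize(t[160:310,250:400],None,fx=4,fy=4,interpolation=cv2.INTER_CUBIC))
t=cv2.imread('pics/scene_26.png');cv2.imwrite('pics/scene26c.png',cv2.resize(t[160:360,270:470],None,fx=3,fy=3,interpolation=cv2.INTER_CUBIC))"
```

```text
gold [181.9 222.3] 431 z.075: [0.6001 0.2558 0.075 ] z.09 lab: [1.000e-04 1.591e-01 9.000e-02] tri [0.5988 0.2522 0.0901] 0.0023
gold [214.3 223.3] 408 z.075: [0.5968 0.1751 0.075 ] z.09 lab: [-0.0006  0.0794  0.09  ] tri [0.5956 0.1733 0.0894] 0.0034
gold [246.4 224.1] 395 z.075: [0.5941 0.0953 0.075 ] z.09 lab: [-0.0008  0.0006  0.09  ] tri [0.5927 0.0944 0.0898] 0.0036
gold [168.7 317.2] 370 z.075: [0.3666 0.2862 0.075 ] z.09 lab: [-0.2312  0.1819  0.09  ] tri [0.3638 0.297  0.052 ] 0.0056
gold [153.8 408.3] 94 z.075: [0.1473 0.3202 0.075 ] z.09 lab: [-0.4486  0.2086  0.09  ] tri [ 0.099   0.3652 -0.089 ] 0.0297
```

View pics/top26c.png

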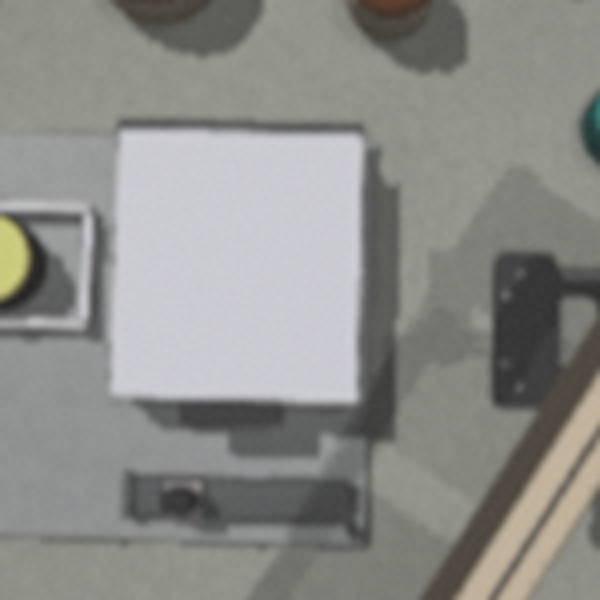

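View pics/scene26c.png

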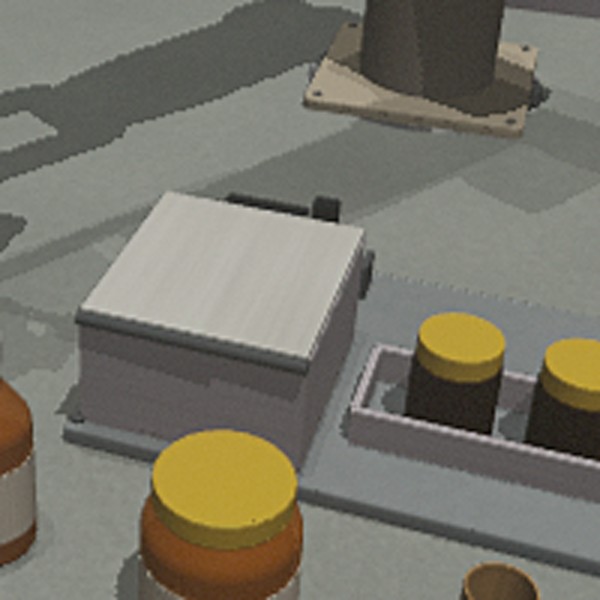

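```bash
python3 -c "
from h import *
P=np.load('lab.npy');T=ctrl.get_image('top');S=ctrl.get_image('scene')
q,e=tri(T,(294.4,283.9),S,(378.7,226.7));print(q,e,inlab(P,q))
for p in((294.4,283.9),):print(inlab(P,plane(T,*p,.087)),inlab(P,plane(S,378.7,226.7,.087)))
g=W(P,[-.1445,-.1205,.16]);print(g,proj(T,g*[1,1,0]+[0,0,.087]),proj(S,g*[1,1,0]+[0,0,.087]));togo(g,P[2]+np.pi/2)"
```

```text
[ 0.44595289 -0.02227736  0.08865681] 0.0038563298806919277 [-0.1442 -0.1189  0.0887]
[-0.1438 -0.1206  0.087 ] [-0.1478 -0.1176  0.087 ]
[ 0.44555573 -0.02391453  0.16      ] (np.float64(294.34754875225013), np.float64(284.19371821174315)) (np.float64(377.09899221858484), np.float64(227.14515336113737))
t=60.55 tcp [ 0.5311 -0.2763  0.2631] shift tool xyz mm [ 103.3 -249.6   93.3] twist 0.03 deg
```

Call:
{"op": "servo_tool", "data": {"motion": [[[0, -0.02, 0.0075, 0], [0, -0.045, 0.0168, 0], [0, -0.045, 0.0168, 0], [0, -0.045, 0.0168, 0], [0, -0.045, 0.0168, 0], [0, -0.035, 0.013, 0], [0, -0.0145, 0.0056, 0], [0.03, 0, 0, 0], [0.04, 0, 0, 0], [0.03, 0, 0, 0], [0, 0, 0, 0], [0, 0, 0, 0]]], "jaw": 0.055, "force": 10}}

```text
time: 61.75
position: [0.4453, -0.024, 0.1639]
tool_rot: [-2.206, 0.033, 2.207]
force: [0.6, -0.2, 0.3]
grip_width: 0.055
```

```bash
python3 -c "
from h import *
P=np.load('lab.npy');togo(W(P,[-.1455,-.1195,.058]),P[2]+np.pi/2)
d=ctrl.get_image('scene');cv2.imwrite('pics/scene27.png',cv2.resize(d['color'][130:330,250:450],None,fx=3,fy=3))"
```

```text
t=61.75 tcp [ 0.4453 -0.024   0.1639] shift tool xyz mm [105.9  -1.    0.7] twist 0.09 deg
```

View pics/scene27.png

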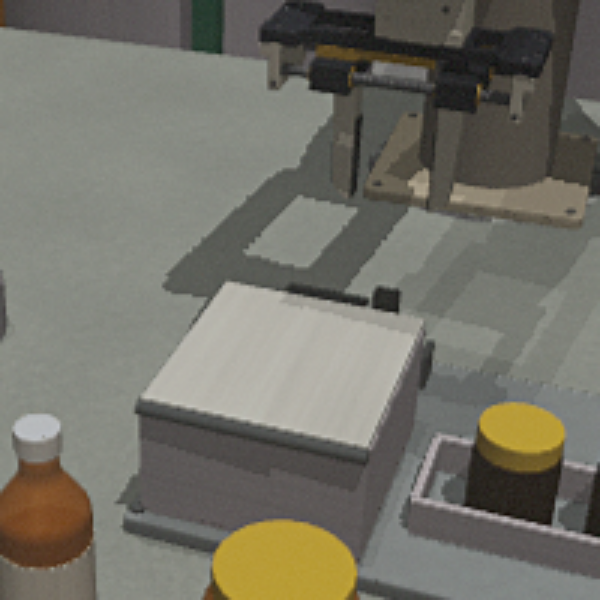

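Call:
{"op": "servo_tool", "data": {"motion": [[[0.02, -0.001, 0, 0], [0.03, 0, 0, 0], [0.02, 0, 0, 0], [0, 0, 0, 0], [0, 0, 0, 0]]]}}

```text
time: 62.3
position: [0.4469, -0.024, 0.0954]
tool_rot: [-2.208, 0.035, 2.203]
force: [-0.8, -0.5, -0.0]
grip_width: 0.0547
```

Call:
{"op": "servo_tool", "data": {"motion": [[[0.015, 0, 0, 0], [0.015, 0, 0, 0], [0.004, 0, 0, 0], [0, 0, 0, 0], [0, 0, 0, 0], [0, 0, 0, 0]]]}}

```text
time: 62.9
position: [0.4467, -0.024, 0.0607]
tool_rot: [-2.208, 0.035, 2.204]
force: [0.7, -0.1, 0.6]
grip_width: 0.0551
```

Call:
{"op": "servo_tool", "data": {"motion": [[[0, 0, 0, 0], [0, 0, 0, 0], [0, 0, 0, 0], [0, 0, 0, 0], [0, 0, 0, 0]]], "jaw": 0.005}}

```text
time: 63.4
position: [0.4456, -0.0237, 0.0593]
tool_rot: [-2.205, 0.034, 2.206]
force: [0.7, 0.0, 0.4]
grip_width: 0.0198
```

Call:
{"op": "servo_tool", "data": {"motion": [[[0, 0.01, 0, 0], [0, 0.018, 0, 0], [0, 0.018, 0, 0], [0, 0.014, 0, 0], [0, 0.006, 0, 0], [0, 0, 0, 0], [0, 0, 0, 0], [0, 0, 0, 0]]]}}

```text
time: 64.2
position: [0.4433, -0.0898, 0.0593]
tool_rot: [-2.205, 0.035, 2.207]
force: [-4.2, -2.0, 3.2]
grip_width: 0.02
```

Call:
{"op": "servo_tool", "data": {"motion": [[[0, 0.003, 0, 0], [0, 0.003, 0, 0], [0, 0.003, 0, 0], [0, 0, 0, 0], [0, 0, 0, 0]]]}}

```text
time: 64.7
position: [0.443, -0.0985, 0.0593]
tool_rot: [-2.205, 0.034, 2.207]
force: [-5.1, 0.4, 4.8]
grip_width: 0.0198
```

Call:
{"op": "servo_tool", "data": {"motion": [[[0, 0.003, 0, 0], [0, 0.003, 0, 0], [0, 0, 0, 0], [0, 0, 0, 0]]]}}

```text
time: 65.1
position: [0.4428, -0.1045, 0.0593]
tool_rot: [-2.205, 0.034, 2.207]
force: [-5.8, -0.1, 4.8]
grip_width: 0.0201
```

Call:
{"op": "servo_tool", "data": {"motion": [[[0, 0.002, 0, 0], [0, 0.002, 0, 0], [0, 0, 0, 0], [0, 0, 0, 0]]]}}

```text
time: 65.5
position: [0.4428, -0.1048, 0.0592]
tool_rot: [-2.202, 0.026, 2.204]
force: [-4.5, 19.2, 9.3]
grip_width: 0.0202
```

Call:
{"op": "servo_tool", "data": {"motion": [[[0, 0.002, 0, 0], [0, 0.002, 0, 0], [0, 0, 0, 0], [0, 0, 0, 0]]]}}

```text
time: 65.9
position: [0.4427, -0.1086, 0.0592]
tool_rot: [-2.202, 0.025, 2.204]
force: [-4.0, 20.3, 9.9]
grip_width: 0.0272
```

Call:
{"op": "servo_tool", "data": {"motion": [[[0, 0.001, 0, 0], [0, 0.001, 0, 0], [0, 0, 0, 0], [0, 0, 0, 0]]]}}

```text
time: 66.3
position: [0.4426, -0.1106, 0.0592]
tool_rot: [-2.202, 0.025, 2.204]
force: [-4.5, 21.1, 10.7]
grip_width: 0.0316
```

The lock slide is against its stop, and the grip is yielding at 20 N. Releasing and retreating.

Call:
{"op": "servo_tool", "data": {"motion": [[[0, 0, 0, 0], [0, 0, 0, 0], [0, 0, 0, 0], [0, 0, 0, 0], [-0.03, 0, 0, 0], [-0.04, 0, 0, 0], [-0.045, 0, 0, 0], [-0.04, 0, 0, 0], [-0.02, 0, 0, 0], [0, 0, 0, 0]]], "jaw": 0.07}}

```text
time: 67.3
position: [0.4449, -0.1158, 0.2385]
tool_rot: [-2.214, 0.038, 2.199]
force: [0.2, 0.1, -0.2]
grip_width: 0.0698
```

Call:
{"op": "servo_tool", "data": {"motion": [[[0, 0.03, 0, 0], [0, 0.045, 0, 0], [0, 0.045, 0, 0], [0, 0.045, 0, 0], [0, 0.045, 0, 0], [0, 0.03, 0, 0], [0, 0, 0, 0], [0, 0, 0, 0]]]}}

```text
time: 68.1
position: [0.4345, -0.3545, 0.2323]
tool_rot: [-2.202, 0.034, 2.206]
force: [-0.1, -0.2, -0.1]
grip_width: 0.0702
```

```bash
python3 look.py 28; python3 -c "
import cv2
t=cv2.imread('pics/top_28.png');cv2.imwrite('pics/top28c.png',cv2.resize(t[160:310,150:350],None,fx=4,fy=4,interpolation=cv2.INTER_CUBIC))"
```

```text
gold [182.  222.3] 431 z.075: [0.6001 0.2555 0.075 ] z.09 lab: [1.000e-04 1.589e-01 9.000e-02] tri [0.5988 0.2521 0.0901] 0.0025
gold [214.3 223.3] 413 z.075: [0.5968 0.1751 0.075 ] z.09 lab: [-0.0006  0.0794  0.09  ] tri [0.5956 0.1733 0.0894] 0.0034
gold [246.4 224.1] 396 z.075: [0.5941 0.0953 0.075 ] z.09 lab: [-0.0008  0.0006  0.09  ] tri [0.5927 0.0944 0.0898] 0.0036
gold [168.6 317.2] 368 z.075: [0.3666 0.2864 0.075 ] z.09 lab: [-0.2312  0.1821  0.09  ] tri [0.3638 0.2971 0.052 ] 0.0054
gold [153.8 408.3] 90 z.075: [0.1473 0.3202 0.075 ] z.09 lab: [-0.4486  0.2086  0.09  ] tri [ 0.099   0.3652 -0.089 ] 0.0297
white [433.6 267. ] [ 26  19 347] [ 0.4841 -0.3684  0.06  ]
```

View pics/top28c.png

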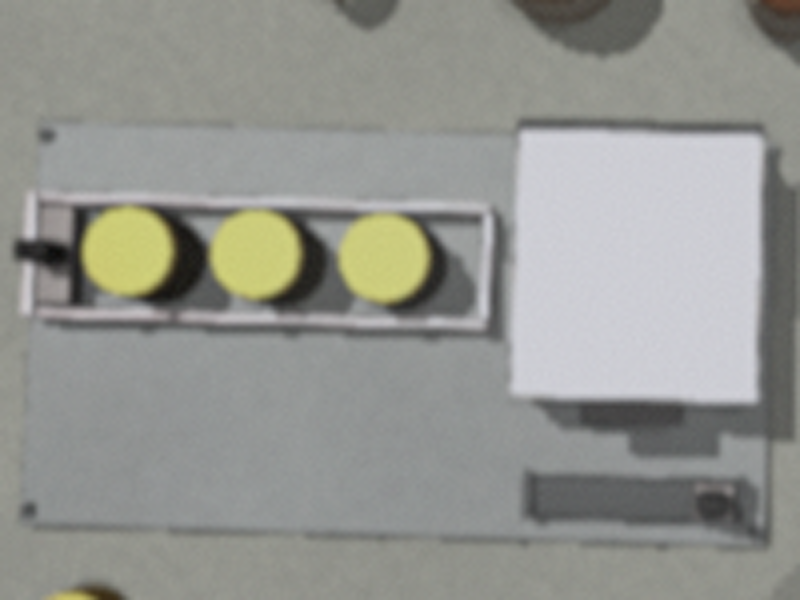

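View pics/scene_28.png

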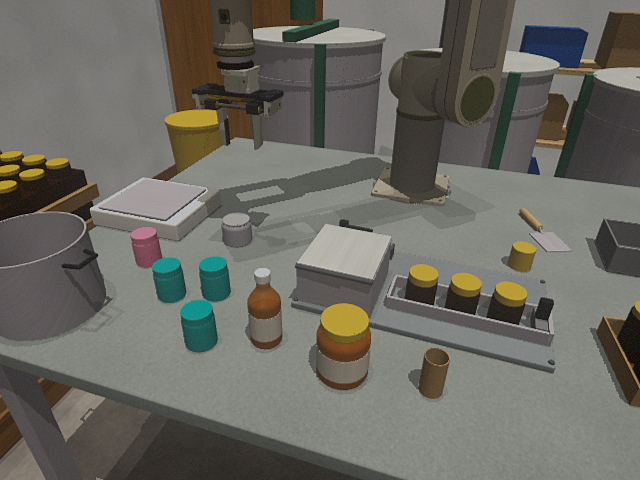

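```bash
python3 -c "
from h import *
P=np.load('lab.npy')
t=cv2.imread('pics/top_28.png');cv2.imwrite('pics/top28d.png',cv2.resize(t[270:305,275:350],None,fx=10,fy=10,interpolation=cv2.INTER_CUBIC))
t=cv2.imread('pics/top0.png');cv2.imwrite('pics/top0d.png',cv2.resize(t[270:305,275:350],None,fx=10,fy=10,interpolation=cv2.INTER_CUBIC))"
```

```text
(no output)
```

View pics/top28d.png

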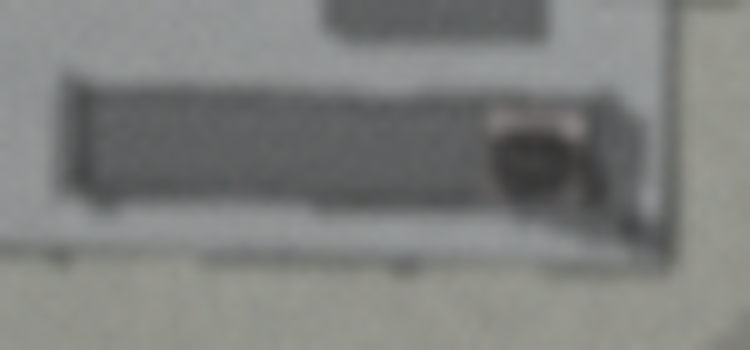

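View pics/top0d.png

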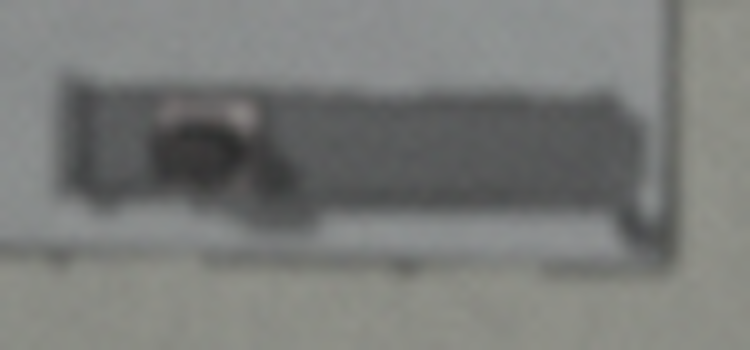

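The picture and the pushed distance (81 mm) leave a few millimetres of doubt. I'll nudge the lock slide once more with closed fingers.

```bash
python3 -c "
from h import *
P=np.load('lab.npy');togo([.4445,-.06,.062],P[2]+np.pi/2)"
```

```text
t=68.20 tcp [ 0.4352 -0.3535  0.2333] shift tool xyz mm [ 171.7 -293.5   -0.5] twist 0.03 deg
```

Call:
{"op": "servo_tool", "data": {"motion": [[[0, -0.03, 0, 0], [0, -0.045, 0, 0], [0, -0.045, 0, 0], [0, -0.045, 0, 0], [0, -0.045, 0, 0], [0, -0.045, 0, 0], [0, -0.03, 0, 0], [0, -0.0085, 0, 0], [0.04, 0, 0, 0], [0.04, 0, 0, 0], [0, 0, 0, 0], [0, 0, 0, 0]]], "jaw": 0}}

```text
time: 69.4
position: [0.4438, -0.0612, 0.1545]
tool_rot: [-2.204, 0.034, 2.208]
force: [0.4, -0.2, 0.6]
grip_width: 0.0004
```

Call:
{"op": "servo_tool", "data": {"motion": [[[0.03, 0, 0, 0], [0.03, 0, 0, 0], [0.02, 0, 0, 0], [0.011, 0, 0, 0], [0, 0, 0, 0], [0, 0, 0, 0], [0, 0, 0, 0]]]}}

```text
time: 70.1
position: [0.446, -0.0618, 0.0653]
tool_rot: [-2.209, 0.035, 2.203]
force: [0.7, -0.6, 1.0]
grip_width: 0.0007
```

Call:
{"op": "servo_tool", "data": {"motion": [[[0, 0.004, 0, 0], [0, 0.004, 0, 0], [0, 0.003, 0, 0], [0, 0, 0, 0], [0, 0, 0, 0]]]}}

```text
time: 70.6
position: [0.4441, -0.0725, 0.0633]
tool_rot: [-2.205, 0.035, 2.205]
force: [0.5, -0.7, -0.1]
grip_width: 0.0007
```

Call:
{"op": "servo_tool", "data": {"motion": [[[0, 0.003, 0, 0], [0, 0.003, 0, 0], [0, 0, 0, 0], [0, 0, 0, 0]]]}}

```text
time: 71.0
position: [0.444, -0.0785, 0.0633]
tool_rot: [-2.206, 0.035, 2.205]
force: [-0.1, -0.5, 0.2]
grip_width: 0.0003
```

Call:
{"op": "servo_tool", "data": {"motion": [[[0, 0.002, 0, 0], [0, 0, 0, 0], [0, 0, 0, 0]]]}}

```text
time: 71.3
position: [0.4439, -0.0793, 0.0633]
tool_rot: [-2.205, 0.032, 2.205]
force: [-0.2, 6.2, 1.0]
grip_width: 0.0004
```

Call:
{"op": "servo_tool", "data": {"motion": [[[0, 0.002, 0, 0], [0, 0, 0, 0], [0, 0, 0, 0]]]}}

```text
time: 71.6
position: [0.4439, -0.0796, 0.0633]
tool_rot: [-2.203, 0.029, 2.204]
force: [1.4, 14.9, 4.5]
grip_width: 0.0004
```

The force builds with no movement, so the slide is hard against its stop. Backing off.

Call:
{"op": "servo_tool", "data": {"motion": [[[0, -0.005, 0, 0], [0, -0.01, 0, 0], [-0.03, 0, 0, 0], [-0.045, 0, 0, 0], [-0.045, 0, 0, 0], [-0.04, 0, 0, 0], [0, 0, 0.03, 0], [0, 0, 0, 0], [0, 0, 0, 0], [0, 0, 0, 0]]]}}

```text
time: 72.6
position: [0.4144, -0.0662, 0.2226]
tool_rot: [-2.205, 0.034, 2.207]
force: [-1.3, 0.1, 0.0]
grip_width: 0.0004
```

```bash
python3 look.py 30
```

```text
gold [182.  222.3] 430 z.075: [0.6001 0.2555 0.075 ] z.09 lab: [1.000e-04 1.589e-01 9.000e-02] tri [0.5988 0.2521 0.0901] 0.0025
gold [214.2 223.2] 411 z.075: [0.5971 0.1753 0.075 ] z.09 lab: [-0.0004  0.0796  0.09  ] tri [0.5958 0.1734 0.0896] 0.0032
gold [246.4 224.1] 393 z.075: [0.5941 0.0953 0.075 ] z.09 lab: [-0.0008  0.0006  0.09  ] tri [0.5927 0.0944 0.0898] 0.0036
gold [168.2 317.1] 357 z.075: [0.3669 0.2874 0.075 ] z.09 lab: [-0.231   0.1831  0.09  ] tri [0.3641 0.2974 0.0523] 0.0042
gold [153.9 408.6] 94 z.075: [0.1466 0.3199 0.075 ] z.09 lab: [-0.4493  0.2084  0.09  ] tri [ 0.098   0.3651 -0.0896] 0.0297
white [433.4 270.3] [ 26  26 516] [ 0.4759 -0.3678  0.06  ]
```

View pics/scene_30.png

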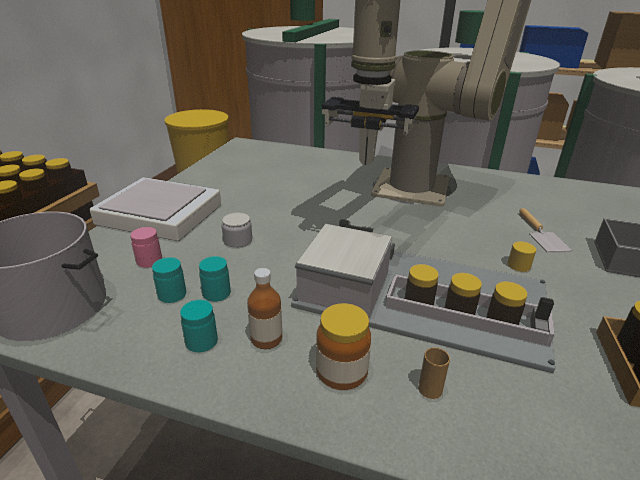

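The lid is shut, three jars are upright in the lane at (423,280), (464,290) and (509,298), both slides are home, and the bystanders are where they started. Handing in.

```bash
python3 -c "
from station import ctrl
print(ctrl.close_job())"
```

```text
the job is handed in; nothing more can be done
None
```

The labeller is loaded and locked, and I handed the job in at about 73 s of the 210 s allowed. The steps went in the order asked: count slide out to its stop, three jars into the lane, roll onto the spindle, lid shut, then lock slide home. I found three loose gold-lidded jars.

**Last checks:**
- **Jars:** all three lid tops measured about 0.09 m above the bench, as expected for jars standing upright on the lane floor, and within about 1 mm of the lane's centre line.
- **Roll:** before I shut the lid, the spindle tip was visible in the roll's bore.
- **Lid:** it stopped hard with the fingertips at 0.106 m and a push of about 24 N, which is the height of a shut lid.
- **Slides:** the count slide took about 17 to 22 N at its stop and looks seated in the pictures. The lock slide stopped hard twice.
- **Other things:** the tin, bottles, pink and turquoise look-alikes and lid stack appear unmoved.

**What went wrong or disagreed:**
- **Jar contact:** the second jar touched the far fence on its first try, with about 39 N each sideways and upwards (roughly 55 N combined) at the wrist, and tilted in the grip. I set it down upright on the labeller's plate, regrasped it, and it then went in cleanly.
- **Lock slide position:** the picture alone suggested the lock slide might be about 3 mm short. I pushed it again with closed fingers; the force rose to about 15 N with almost no movement, so I take it as home.

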